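# Set the roller gap of a bench jar roller and load the jar

## Task

Get the bench jar roller ready for the jar that lies on its loading tray. With a fingertip, roll the knurled adjuster wheel until the sliding roller has closed up so far that its needle stands in the notch of the gauge clip; then push the jar gently off the tray so that it settles down between the two rollers, lying along them. Set the gap by the wheel alone (do not push the sliding roller, its carriage or the clip), do not lift the jar at any time, and leave the other things on the bench where they are.

Things in the scene. Friction and masses are not known exactly. Their poses are not given: they have to be found in the camera images.
- mill: The jar roller, fast to the bench: grey base 205 x 164 mm; in a row on it a steel loading tray, a fixed and a sliding black roller side by side; at one end of the rollers a grey motor cover (142 x 48 mm, 59 mm high), at the other a knurled wheel. Origin at bench level between tray and gap; x from the tray across the rollers; y along the rollers, to the wheel's end; z up.
- tray_mid (a point): Middle of the tray's top face, 49 mm above the bench: smooth sheet, 70 mm along x, 100 mm along y; the lip away from the rollers stands 5 mm higher, the edge to the rollers is open. Axes as the jar roller's. Keep the wrist clear of the big screen (over 0.35 m up, to the right of the tray) and the scale's display head (over 0.32 m up, behind the wheel): come in from the left, near the robot.
- driven_axis (a point): Middle of the axis of the fixed roller, the one next to the tray, 34 mm above the bench. The roller (30 mm diameter, 96 mm long) neither turns nor moves; its top is 49 mm up, level with the tray. Axes as the jar roller's.
- adjuster: The upright knurled steel adjuster wheel, 48 mm diameter, 18 mm wide, beyond one end of the rollers, its axle along them. Origin at its centre, 46 mm above the bench, mid-width (its own x and z turn with it). Rolling its top towards the tray (the jar roller's -x) closes the gap, away opens it; its pinion drives the carriage's rack, 6 mm per radian.
- wheel_top (a point): Highest point of the wheel's rim, mid-width, 70 mm above the bench, free from above. 4 mm of rolling at the rim moves the sliding roller 1 mm the same way. The wheel stays where it is left; 1.5 to 2 N along the rim turns it, so a fingertip pressing down with 3 to 6 N carries it. The rack beside it (its top 10 mm lower, beginning 4 mm from the wheel's inner face) must not be pushed.
- carriage: The sliding roller's carriage: dark bearing blocks, the roller away from the tray (30 mm diameter, turns freely), the rack and the needle. Origin at the middle of the roller's axis, 34 mm above the bench. It slides along the jar roller's x; wide open the axis is 90 mm from the fixed roller's (60 mm gap), fully closed 44 mm.
- pointer_tip (a point): Tip of the thin black needle on the carriage's bearing block at the motor cover's end; it points along the jar roller's -y over the graduated strip on the motor cover, 64 mm above the bench, and moves with the sliding roller.
- notch (a point): Middle of the notch's mouth in the gauge clip: a small black fork (14 x 15 x 5 mm, screw on top) on the graduated strip of the motor cover; the notch is 5 mm wide and opens towards the needle. The clip stands elsewhere each time and must stay there. The needle stands in the notch when both have the same x in the jar roller's frame; at the start the needle's x is 17 to 41 mm greater.
- jar_mid (a point): Middle of the jar (on its axis, half-way along): round clear jar, yellow lid, 62 mm diameter, 78 mm long, 0.17 to 0.28 kg, lying on the tray along the rollers, lid to the wheel's end; this point's z is the jar's axis. On the tray it is 78 mm above the bench. With the gap set, the jar settles with its middle 65 to 74 mm above the bench, 24 to 33 mm beyond the fixed roller's axis.
- jar: The same jar; origin in the middle of its base, the end away from the lid. Smooth: it slides or rolls under a push of 1 to 3 N at half its height, and drops between the rollers by itself once its middle has passed the fixed roller's axis.
- tin_lid: Bystander: flat round tin lid, 62 mm wide, 10 mm high, lying beyond the wheel. Origin in the middle of its underside.
- viscosity_cup: Bystander: grey cone-shaped dip cup, 55 mm wide, 63 mm high, standing mouth down behind the sliding roller. Origin in the middle of its underside.
- air_cap: Bystander: small round spray-gun air cap with two horns, 27 mm wide, 16 mm high, on the bench near the wheel-side end of the sliding roller. Origin in the middle of its underside.

How it is judged (in metres and radians):
On the way, in this order (a step that is already met when the one before it is completed fails the run):
1. the gap is closed to the gauge mark: the needle stands in the clip's notch (within 2.5 mm of its middle) while the jar still lies on the tray (x of pointer_tip in the frame of notch between -0.0025 and 0.0025 m and x of jar_mid in the frame of driven_axis below -0.03 m), for 0.3 s.
2. the jar has settled down between the two rollers (x of jar_mid in the frame of driven_axis between 0.018 and 0.038 m and z of jar_mid in the frame of driven_axis between 0.028 and 0.0415 m and angle between the z axis of jar_mid and the y axis of mill, either way round below 0.17 rad), for 0.2 s.
At the end, for the whole second after the job is handed in: the needle stands in the notch of the gauge clip (within 2.5 mm of its middle) and the jar lies at rest along the rollers, down between them (its middle 18 to 38 mm beyond the fixed roller's axis and 28 to 41.5 mm above it, its axis within 0.17 rad of the rollers') (all of step 2 and x of pointer_tip in the frame of notch between -0.0025 and 0.0025 m and linear speed of jar below 0.02 m/s); the robot touches nothing.
It fails at once if the jar is lifted (its middle over 90 mm above the bench) (height (world z) of jar_mid above 0.09 m).
It fails at once if the jar is pushed roughly (over 20 N) (contact force between any of the fingers, the arm and jar above 20 N).
It fails at once if the sliding roller or its carriage is pushed by the robot (over 3 N) (contact force between any of the fingers, the arm and carriage above 3 N).
It fails at once if the gauge clip is shifted (by over 2 mm) (distance of notch from where it was at the start of the episode above 0.002 m).
It fails at once if a bystander is disturbed (tin lid, dip cup or air cap moved over 15 mm) (distance of any of tin_lid, viscosity_cup, air_cap from where it was at the start of the episode above 0.015 m).
It also fails if it takes over 64 s, if anything falls off the work surface, if the arm or the gripper's body presses on something with over 40 N, if the wrist force passes 120 N, or if a joint passes its speed limit or range.

## Robot

A 7-joint arm with a two-finger parallel gripper is mounted at the origin on the work surface; the furniture and walls round the work are solid. World frame = base frame: x ahead of the robot, y to its left, z up, the work surface at z = 0. Lengths are in m, angles in degrees, forces in N, time in s.
With the tool pointing down it reaches from about 0.425 to 0.875 m from the base axis. Payload 4.7 kg.
Tool frame: the origin (TCP) lies between the finger pads; the fingertips stand 22 mm ahead of it and the grasp point (between the pads) lies 3 mm ahead of it; z points along the fingers, y is the line along which they close (so a half turn about z gives the same grasp; the last joint's range is limited). The gripper opens to 87 mm and grips with 3 to 60 N. Pads are 19 mm wide; open, the fingers measure 117 mm over their backs; the gripper's body (75 mm by 190 mm) begins 51 mm behind the grasp point.
Start: joints at [74.261, 18.392, -4.016, 83.108, 1.295, 78.541, -3.26], TCP at [0.185, -0.623, 0.245] pointing down, gripper open.
Joint ranges: [-163.93, 163.93], [-17.29, 119.83], [-79.2, 71.16], [3.27, 140.29], [-89.18, 269.18], [5.43, 117.66], [-154.24, 154.24]. Speed limits (degrees/s): [147.25, 147.25, 180, 180, 180, 180, 180].

## Interface

Orientations are given as a 3x3 rotation matrix whose columns are the frame's x, y, z axes.
In Python, from bench import env gives the robot as it stands.
- The arm moves only by the shell command python3 -m jog 'ROWS' [FORCE]. ROWS is JSON, a list of rows, each a list of 3 entries, a list of its own where there are three numbers: the turn, a rotation vector about the tool's x, y, z in rad, then the shift along the tool's x, y, z in mm, then the opening, from 0 (shut) to 1 (fully open). A call has exactly 10 rows; each row shifts and turns the commanded pose from where the row before left it, along the tool's axes as they then stand; what a row does not reach is not made up. A row lasts 1/12 s, in which the tool goes at most 41.7 mm and 7.16 degrees, less where a joint would pass 70% of its speed; a pose out of reach is approached as far as the arm can. A call with a gripper value outside its range is refused whole. The fingers move at their own pace and stop on an object; FORCE is the grip in N (left out, the last holds). Time passes only in rows, so rows that do not move let the fingers close, or fill a call up. It gives the time, the measured TCP pose, the force, the opening and the grip force at its end, in the units of the state.
- env.get_obs(): the state, without advancing time (a new reading comes with each control period).
- env.read_camera(name): name is "side" or "top" or "wrist"; returns a dict with "frame" (400x640x3 uint8, red, green, blue), "fx", "fy", "cx", "cy" (pixels), "rvec" (rotation vector, rad) and "tvec" (3), from world to camera coordinates, as OpenCV has them; the wrist camera has in their place "tool_from_camera" (4x4, takes a point from camera to tool coordinates, whose origin is the TCP and whose axes are the flange's). Camera axes: x right, y down, z forward; pixel columns grow to the right and rows downward; lengths in m; the calibration is good to about 2 mm. A picture is of the moment at which its call begins: read the wrist's pose just before it. There is no depth.
- env.finish_job(): hands the job in; it is judged then, once.
The state is a dict: "time_s": time; "joints": joint angles; "dq": joint speeds; "effort": joint torques, N m; "position": TCP position; "tcp_rot": TCP orientation; "contact_force": force on the tool from outside, world axes, zero at the start; "moment": the same for the moment, N m; "finger_gap": finger opening in m; "grasp_force": force on a finger pad.
Only numpy, scipy, OpenCV 4.12 (cv2) and the standard library are available. Lean on these libraries where they do the work, as an engineer would, in place of code of your own. Each camera call takes 0.05 s, during which the arm holds its last target. There are 200 camera calls.

## Working session

There is one attempt and no reset: what is moved stays moved. The work goes in short steps, Python scripts to look and compute and a shell command to move; the robot and the scene stay as the last step left them, time stands still between calls to the robot, and variables do not carry over. Pictures are saved under pics/ and viewed, at most 10 in all, crops included, and the job is handed in when it is done.

```bash
mkdir -p pics
cat > h.py <<'E'
import numpy as np, cv2
from bench import env
def cam(name):
    o=env.get_obs(); c=env.read_camera(name)
    K=np.array([[c['fx'],0,c['cx']],[0,c['fy'],c['cy']],[0,0,1]])
    if name=='wrist':
        T=np.eye(4);T[:3,:3]=np.array(o['tcp_rot']);T[:3,3]=o['position']
        M=T@np.array(c['tool_from_camera']); R=M[:3,:3].T; t=-R@M[:3,3]
    else:
        R=cv2.Rodrigues(np.array(c['rvec'],float))[0]; t=np.array(c['tvec'],float).ravel()
    return c['frame'],K,R,t
def onz(K,R,t,uv,z):
    d=R.T@np.linalg.inv(K)@np.array([uv[0],uv[1],1.]); C=-R.T@t
    return C+d*(z-C[2])/d[2]
def proj(K,R,t,p):
    q=K@(R@np.array(p)+t); return q[:2]/q[2]
def save(n,f): cv2.imwrite('pics/'+n,cv2.cvtColor(f,cv2.COLOR_RGB2BGR))
E
python3 - <<'E'
from h import *
for n in ['top','side']:
    f,K,R,t=cam(n); save(n+'1.png',f); print(n,K[0,0],-R.T@t,R[2])
    np.savez(n+'1.npz',f=f,K=K,R=R,t=t)
o=env.get_obs(); print(o['tcp_rot'],o['time_s'],o['contact_force'])
E
```

```text
top 460.1467039576516 [0.4297477  0.21261209 0.94078715] [ 0.02016293  0.00427575 -0.99978756]
side 435.8055775086376 [0.55319516 0.97232357 0.46601308] [-0.10946232 -0.86960336 -0.48146443]
[[ 9.58576306e-01  2.84835286e-01 -5.70120995e-04]
 [ 2.84835839e-01 -9.58575031e-01  1.56711984e-03]
 [-1.00132723e-04 -1.66459484e-03 -9.99998610e-01]] 0.1 [-0.66904525  0.81272655 -0.42424609]
```

View pics/top1.png

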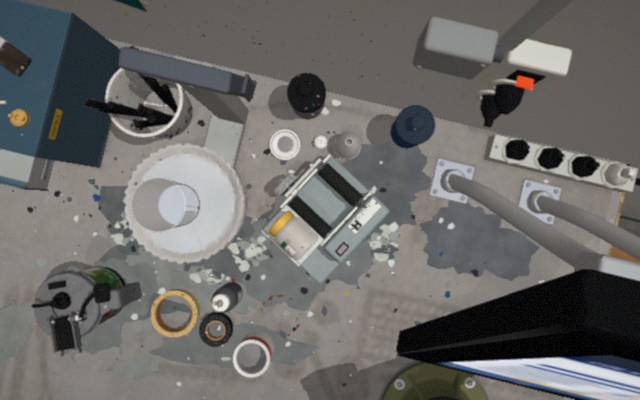

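View pics/side1.png

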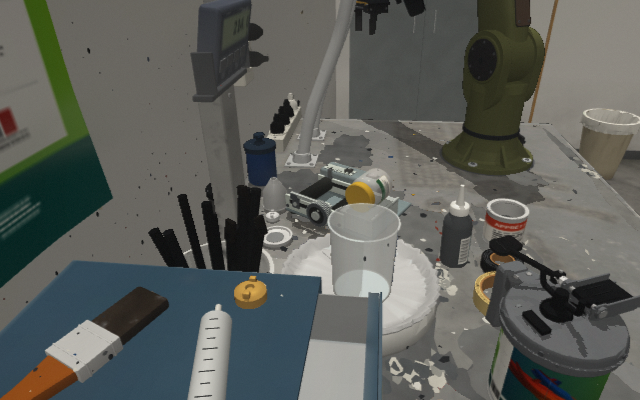

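The top view shows the mill near (325,215), with the tray at lower left, the jar's lid at (280,223) and the motor cover at lower right. The robot base is at (435,385). I'll zoom in on the mill.

Run:
```python
from h import *
d=np.load('top1.npz'); f=d['f'];save('topc.png',cv2.resize(f[140:285,250:400],None,fx=4,fy=4,interpolation=cv2.INTER_CUBIC))
K,R,t=d['K'],d['R'],d['t']
print(proj(K,R,t,[0,0,0]),proj(K,R,t,[.4,0,0]),proj(K,R,t,[.4,.2,0]))
```

```text
[432.75877597 414.79772138] [427.32720142 217.00648565] [329.34623351 219.22824395]
```

View pics/topc.png

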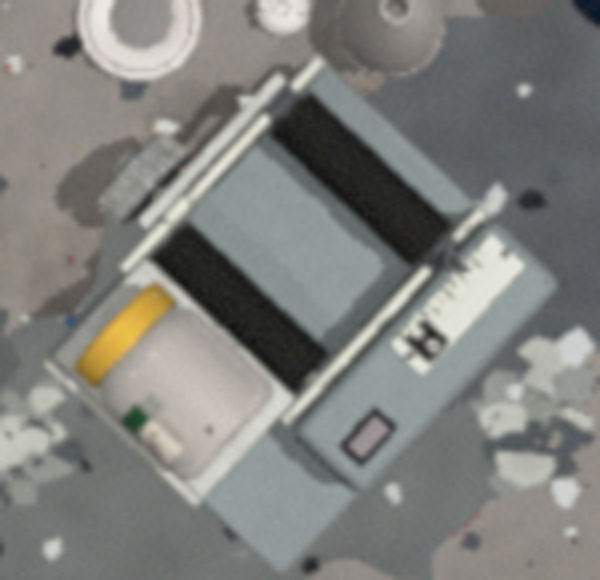

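Run:
```python
from h import *
f,K,R,t=cam('wrist'); save('w1.png',f); print('wristcam',-R.T@t,R[2])
d=np.load('side1.npz');print('tcp side',proj(d['K'],d['R'],d['t'],env.get_obs()['position']), proj(d['K'],d['R'],d['t'],[0,0,0]))
print('side post',onz(d['K'],d['R'],d['t'],(303,160),0))
d=np.load('top1.npz');K,R,t=d['K'],d['R'],d['t']
q=lambda u,v,z:onz(K,R,t,(250+u/4,140+v/4),z).round(4)
for u,v in [(452,180),(540,200)]: print('post',onz(K,R,t,(u,v),0))
for z in (.35,.45,.55):
  print('screen',z,[onz(K,R,t,p,z).round(3)[:2] for p in [(400,335),(402,358),(450,363),(640,265)]])
a,b=q(365,490,.059),q(555,285,.059); print('cover',a,b,np.linalg.norm(a-b),np.degrees(np.arctan2(*(b-a)[1::-1])))
a,b=q(172,241,.047),q(311,371,.047);print('fixed',a,b,(a+b)/2,np.linalg.norm(a-b),np.degrees(np.arctan2(*(a-b)[1::-1])))
print('wheel',q(142,177,.06))
a,b=q(47,362,.054),q(198,500,.054);print('lip',a,b,(a+b)/2,np.degrees(np.arctan2(*(a-b)[1::-1])))
print('needle',q(448,258,.064),q(460,268,.064),'clip',q(422,340,.064))
print('jar',q(175,380,.085))
```

```text
wristcam [ 0.2653759  -0.59901144  0.38376435] [-0.29001313 -0.08444548 -0.95328975]
tcp side [365.24228985  25.08569156] [485.68792253 155.43700621]
side post [ 0.47065402 -0.05543452  0.        ]
post [ 0.47440127 -0.05242762  0.        ]
post [ 0.42944848 -0.23049254  0.        ]
screen 0.35 [array([0.262, 0.118]), array([0.232, 0.116]), array([0.225, 0.055]), array([ 0.344, -0.19 ])]
screen 0.45 [array([0.29 , 0.134]), array([0.266, 0.133]), array([0.259, 0.082]), array([ 0.358, -0.122])]
screen 0.55 [array([0.318, 0.15 ]), array([0.299, 0.149]), array([0.294, 0.109]), array([ 0.373, -0.054])]
cover [0.3188 0.18   0.059 ] [0.4145 0.0868 0.059 ] 0.13358416822363345 -44.2417623782413
fixed [0.4399 0.2704 0.047 ] [0.3754 0.2043 0.047 ] [0.40765 0.23735 0.047  ] 0.09235507565911034 45.70190399082525
wheel [0.4708 0.2832 0.06  ]
lip [0.383  0.3314 0.054 ] [0.3151 0.2601 0.054 ] [0.34905 0.29575 0.054  ] 46.39918767386554
needle [0.4286 0.138  0.064 ] [0.4237 0.1325 0.064 ] clip [0.3899 0.1514 0.064 ]
jar [0.3749 0.2679 0.085 ]
```

View pics/w1.png

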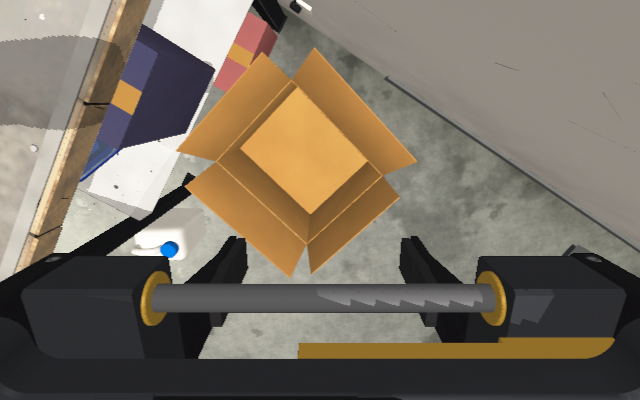

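The wrist view shows only a carton on the floor to the right of the bench. The screen lies between here and the mill, so I'll raise the tool and tilt it to look at the screen first.

```bash
python3 -m jog '[[[0,0,0],[0,0,-38],1],[[0,0,0],[0,0,-38],1],[[0,0,0],[0,0,-38],1],[[0,0,0],[0,0,-38],1],[[0,0,0],[0,0,-38],1],[[0,0,0],[0,0,-38],1],[[0,0,0],[0,0,-38],1],[[0,0,0],[0,0,0],0],[[0,0,0],[0,0,0],0],[[0,0,0],[0,0,0],0]]'
python3 -m jog '[[[0.11,0.035,0],[0,0,0],0],[[0.11,0.035,0],[0,0,0],0],[[0.11,0.035,0],[0,0,0],0],[[0.11,0.035,0],[0,0,0],0],[[0.11,0.035,0],[0,0,0],0],[[0.11,0.035,0],[0,0,0],0],[[0.11,0.035,0],[0,0,0],0],[[0.11,0.035,0],[0,0,0],0],[[0,0,0],[0,0,0],0],[[0,0,0],[0,0,0],0]]'
python3 - <<'E'
from h import *
f,K,R,t=cam('wrist'); save('w2.png',f); np.savez('w2.npz',f=f,K=K,R=R,t=t)
o=env.get_obs(); print(o['joints'],o['tcp_rot'],-R.T@t,R[2])
E
```

```text
time_s: 0.98
position: [0.1852, -0.6232, 0.5097]
tcp_rot: [[0.959, 0.285, -0.0], [0.285, -0.959, 0.001], [-0.0, -0.001, -1.0]]
contact_force: [0.1, 0.8, -0.5]
finger_gap: 0.0739
grasp_force: 0.0
time_s: 1.82
position: [0.1614, -0.5463, 0.4312]
tcp_rot: [[0.923, 0.308, 0.232], [0.186, -0.882, 0.432], [0.338, -0.356, -0.871]]
contact_force: [1.6, -0.6, -0.5]
finger_gap: 0.0084
grasp_force: 0.0
[113.38198328  33.9990548  -59.22772538  58.0458247    3.29995218
 117.61249077 -18.13409402] [[ 0.92292648  0.30938082  0.22910746]
 [ 0.18786066 -0.88138749  0.43343335]
 [ 0.33602841 -0.35698684 -0.87157633]] [ 0.20623918 -0.59123383  0.58157314] [-0.05715197  0.35580357 -0.93281159]
```

View pics/w2.png

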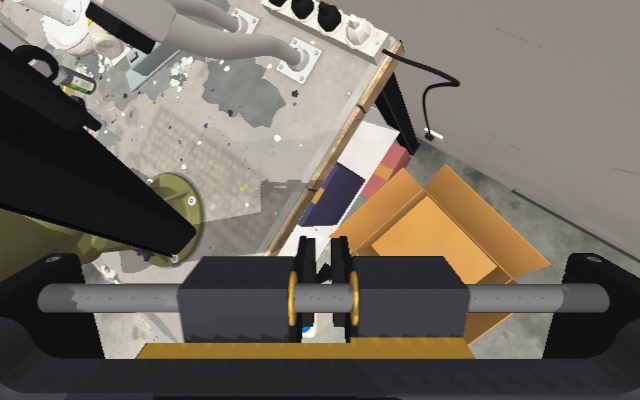

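Run:
```python
from h import *
d=np.load('w2.npz');K,R,t=d['K'],d['R'],d['t'];C=-R.T@t
print('nadir',proj(K,R,t,C+[0,0,-1]))
for uv in [(190,243),(172,262),(0,85),(0,150),(165,40),(100,5),(250,22),(300,60)]:
    r=R.T@np.linalg.inv(K)@np.array([*uv,1.]); r/=np.linalg.norm(r[:2])
    print(uv,'dir',r.round(3),[ (C+r*s).round(3).tolist() for s in (.3,.45,.6)])
```

```text
nadir [443.61455773 219.4958225 ]
(190, 243) dir [-0.421  0.907 -1.049] [[0.08, -0.319, 0.267], [0.017, -0.183, 0.11], [-0.046, -0.047, -0.048]]
(172, 262) dir [-0.48   0.877 -0.949] [[0.062, -0.328, 0.297], [-0.01, -0.196, 0.155], [-0.082, -0.065, 0.012]]
(0, 85) dir [-0.021  1.    -0.401] [[0.2, -0.291, 0.461], [0.197, -0.141, 0.401], [0.194, 0.009, 0.341]]
(0, 150) dir [-0.169  0.986 -0.423] [[0.156, -0.296, 0.455], [0.13, -0.148, 0.391], [0.105, 0.0, 0.328]]
(165, 40) dir [ 0.271  0.963 -0.734] [[0.287, -0.302, 0.362], [0.328, -0.158, 0.251], [0.369, -0.014, 0.141]]
(100, 5) dir [ 0.256  0.967 -0.535] [[0.283, -0.301, 0.421], [0.322, -0.156, 0.341], [0.36, -0.011, 0.261]]
(250, 22) dir [ 0.483  0.875 -0.977] [[0.351, -0.329, 0.288], [0.424, -0.197, 0.142], [0.496, -0.066, -0.005]]
(300, 60) dir [ 0.521  0.854 -1.353] [[0.362, -0.335, 0.176], [0.441, -0.207, -0.027], [0.519, -0.079, -0.23]]
```

The panel end and post tops sit at about (100–170, 0–50) px. The black wedge is probably the arm's own link, because j6 hit its limit and the arm twisted. I'll undo the tilt and climb.

```bash
cat >> h.py <<'E'
from scipy.spatial.transform import Rotation as Ro
def down(yaw):  # tool down, tool x at azimuth yaw (deg)
    c,s=np.cos(np.radians(yaw)),np.sin(np.radians(yaw)); return np.array([[c,s,0],[s,-c,0],[0,0,-1.]])
def plan(Rt,pt):
    o=env.get_obs(); R0=np.array(o['tcp_rot']); p0=np.array(o['position'])
    print('t',o['time_s'],'rotvec tool',Ro.from_matrix(R0.T@Rt).as_rotvec().round(3),'shift tool-now mm',(R0.T@(np.array(pt)-p0)*1e3).round(1),'shift tool-after mm',(Rt.T@(np.array(pt)-p0)*1e3).round(1))
E
python3 -c "
from h import *
plan(down(16.5),[.15,-.51,.68])"
```

```text
t 1.8667 rotvec tool [-0.37  -0.355 -0.019] shift tool-now mm [  78.7 -124.7 -204.8] shift tool-after mm [  -2.1  -38.1 -249.5]
```

```bash
python3 -m jog '[[[-0.074,-0.071,-0.004],[0,0,0],0],[[-0.074,-0.071,-0.004],[0,0,0],0],[[-0.074,-0.071,-0.004],[0,0,0],0],[[-0.074,-0.071,-0.004],[0,0,0],0],[[-0.074,-0.071,-0.004],[0,0,0],0],[[0,0,0],[0,-8,-35],0],[[0,0,0],[0,-8,-35],0],[[0,0,0],[0,-8,-35],0],[[0,0,0],[0,-8,-35],0],[[0,0,0],[0,-8,-35],0]]'
python3 -m jog '[[[0,0,0],[0,0,-38],0],[[0,0,0],[0,0,-38],0],[[0,0,0],[0,0,-38],0],[[0,0,0],[0,0,-38],0],[[0,0,0],[0,0,0],0],[[0,0,0],[0,0,0],0],[[0,0,0],[0,0,0],0],[[0,0,0],[0,0,0],0],[[0,0,0],[0,0,0],0],[[0,0,0],[0,0,0],0]]'
python3 - <<'E'
from h import *
f,K,R,t=cam('wrist'); np.savez('w3.npz',f=f,K=K,R=R,t=t)
g,_,_,_=cam('top')
save('w3.png',np.vstack([f[:300],g[180:400]]))
o=env.get_obs(); print(o['joints'],-R.T@t,R[2])
E
```

```text
time_s: 2.7
position: [0.1616, -0.5119, 0.5794]
tcp_rot: [[0.955, 0.297, -0.004], [0.297, -0.955, 0.002], [-0.003, -0.003, -1.0]]
contact_force: [2.2, -0.3, -1.5]
finger_gap: 0.0005
grasp_force: 0.0
time_s: 3.53
position: [0.1593, -0.5244, 0.571]
tcp_rot: [[0.958, 0.285, -0.027], [0.286, -0.958, 0.039], [-0.015, -0.046, -0.999]]
contact_force: [-0.4, 0.1, -1.6]
finger_gap: 0.0005
grasp_force: 0.0
[ 76.88132148  12.06799626  -9.49728283  53.83005459   2.87669312
 116.91627657  -4.67989082] [ 0.24339186 -0.50594549  0.70981377] [-0.31519354 -0.04857511 -0.94778346]
```

View pics/w3.png

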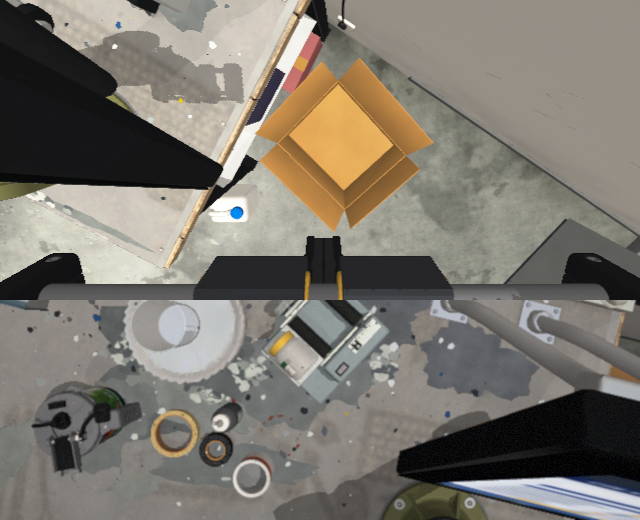

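Run:
```python
from h import *
D=[np.load(n) for n in('w2.npz','w3.npz')]
def ray(d,uv):
    r=d['R'].T@np.linalg.inv(d['K'])@np.array([*uv,1.]);return -d['R'].T@d['t'],r/np.linalg.norm(r)
def tri(a,b):
    (c1,r1),(c2,r2)=ray(D[0],a),ray(D[1],b)
    s=np.linalg.lstsq(np.c_[r1,-r2],c2-c1,rcond=None)[0]; return (c1+r1*s[0]).round(3),(c2+r2*s[1]).round(3),s.round(3)
print(tri((193,238),(218,172)),tri((172,264),(200,188)))
for uv in [(0,180),(0,15),(115,85)]: 
    c,r=ray(D[1],uv); r/=np.linalg.norm(r[:2]); print(uv,r,[(c+r*s).round(3).tolist() for s in(.3,.4,.5)])
for n in [(0,85),(0,150)]: 
    c,r=ray(D[0],n); print(n,c,r)
```

```text
(array([ 0.121, -0.397,  0.356]), array([ 0.121, -0.397,  0.356]), array([0.31, 0.39])) (array([ 0.088, -0.379,  0.351]), array([ 0.093, -0.378,  0.349]), array([0.335, 0.411]))
(0, 180) [-0.50201399  0.8648595  -0.84087342] [[0.093, -0.246, 0.458], [0.043, -0.16, 0.373], [-0.008, -0.074, 0.289]]
(0, 15) [-0.07049292  0.99751228 -0.98882851] [[0.222, -0.207, 0.413], [0.215, -0.107, 0.314], [0.208, -0.007, 0.215]]
(115, 85) [-0.24715506  0.96897594 -1.46203395] [[0.169, -0.215, 0.271], [0.145, -0.118, 0.125], [0.12, -0.021, -0.021]]
(0, 85) [ 0.20623918 -0.59123383  0.58157314] [-0.0190809   0.92809003 -0.37186666]
(0, 150) [ 0.20623918 -0.59123383  0.58157314] [-0.15528408  0.90772448 -0.38977317]
```

Run:
```python
from h import *
for n in('w2','w3'):
    d=np.load(n+'.npz'); f=d['f']; m=(f.max(2)<45)
    for c in range(0,230,15):
        r=np.flatnonzero(m[:290,c]); 
        s=np.split(r,np.flatnonzero(np.diff(r)>1)+1); print(n,c,[(int(x[0]),int(x[-1])) for x in s if len(x)>4])
    print(n,'nadir',proj(d['K'],d['R'],d['t'],-d['R'].T@d['t']+[0,0,-1]))
```

```text
w2 0 [(43, 207), (282, 289)]
w2 15 [(49, 212), (273, 289)]
w2 30 [(45, 60), (66, 216), (265, 289)]
w2 45 [(51, 61), (77, 220), (262, 285)]
w2 60 [(89, 225), (258, 283)]
w2 75 [(101, 229), (254, 283)]
w2 90 [(2, 18), (115, 127), (135, 233)]
w2 105 [(11, 29), (148, 238)]
w2 120 [(20, 38), (161, 242)]
w2 135 [(30, 46), (175, 246)]
w2 150 [(39, 51), (188, 255)]
w2 165 [(202, 255)]
w2 180 [(215, 250)]
w2 195 [(272, 287)]
w2 210 [(264, 271), (273, 278)]
w2 225 [(272, 279), (281, 285)]
w2 nadir [443.61455773 219.4958225 ]
w3 0 [(0, 181), (282, 289)]
w3 15 [(7, 181), (274, 289)]
w3 30 [(4, 182), (265, 289)]
w3 45 [(12, 20), (29, 183), (262, 285)]
w3 60 [(40, 182), (258, 283)]
w3 75 [(50, 183), (254, 283)]
w3 90 [(60, 184)]
w3 105 [(71, 96), (98, 184)]
w3 120 [(107, 185)]
w3 135 [(0, 4), (115, 185)]
w3 150 [(0, 11), (124, 186)]
w3 165 [(133, 186)]
w3 180 [(141, 187)]
w3 195 [(150, 188)]
w3 210 [(159, 186), (195, 204), (266, 288)]
w3 225 [(187, 191), (256, 288)]
w3 nadir [338.22843846  94.09288422]
```

Run:
```python
from h import *
D=[np.load(n) for n in('w2.npz','w3.npz')]
def pl(d,a,b):
    A=[d['R'].T@np.linalg.inv(d['K'])@np.array([*p,1.]) for p in(a,b)]
    n=np.cross(*A); n/=np.linalg.norm(n); return n,n@(-d['R'].T@d['t'])
def line(w2,w3):
    n1,c1=pl(D[0],*w2);n2,c2=pl(D[1],*w3); v=np.cross(n1,n2); ang=np.linalg.norm(v); v/=ang
    print('dir',v.round(3),'sinang',ang.round(3))
    for y in(-.4,-.3,-.2,-.1,0,.1):
        p=np.linalg.solve(np.array([n1,n2,[0,1,0]]),[c1,c2,y]);print(p.round(3),end=' ')
    print()
line([(105,148),(180,215)],[(120,107),(195,150)])
line([(15,212),(135,246)],[(0,181),(195,188)])
line([(45,77),(75,101)],[(45,29),(90,60)])
```

```text
dir [-0.231 -0.972  0.049] sinang 0.136
[ 0.134 -0.4    0.365] [ 0.158 -0.3    0.36 ] [ 0.182 -0.2    0.355] [ 0.206 -0.1    0.35 ] [0.229 0.    0.345] [0.253 0.1   0.34 ] 
dir [ 0.323 -0.073  0.943] sinang 0.096
[ 0.135 -0.4    0.463] [-0.308 -0.3   -0.83 ] [-0.751 -0.2   -2.124] [-1.194 -0.1   -3.417] [-1.638  0.    -4.71 ] [-2.081  0.1   -6.003] 
dir [-0.45  -0.442 -0.776] sinang 0.111
[ 0.104 -0.4    0.246] [ 0.206 -0.3    0.422] [ 0.308 -0.2    0.597] [ 0.41  -0.1    0.773] [0.512 0.    0.949] [0.614 0.1   1.124]
```

```bash
python3 -m jog '[[[0,0,0],[-33,5,0],0],[[0,0,0],[-33,5,0],0],[[0,0,0],[-33,5,0],0],[[-0.11,0,0],[0,0,-25],0],[[-0.11,0,0],[0,0,-25],0],[[-0.11,0,0],[0,0,-30],0],[[-0.11,0,0],[0,0,-30],0],[[-0.11,0,0],[0,0,-30],0],[[-0.11,0,0],[0,0,-30],0],[[-0.11,0,0],[0,0,-30],0]]'
python3 - <<'E'
from h import *
o=env.get_obs(); print(np.round(o['joints'],1)); d=np.load('top1.npz');K,R,t=d['K'],d['R'],d['t']
for p in [(250,75),(430,118),(640,165)]: print(onz(K,R,t,p,0).round(3))
for z in (.65,.7,.75): print(z,onz(K,R,t,(585,270),z).round(3))
E
```

```text
time_s: 4.47
position: [0.0552, -0.5102, 0.761]
tcp_rot: [[0.958, 0.223, 0.179], [0.285, -0.71, -0.644], [-0.017, 0.668, -0.744]]
contact_force: [0.6, 0.2, 0.3]
finger_gap: 0.0003
grasp_force: 0.0
[ 86.5 -14.6  -0.3  66.4  -7.9  86.8  10.6]
[0.7   0.356 0.   ]
[ 0.603 -0.011  0.   ]
[ 0.496 -0.436  0.   ]
0.65 [0.385 0.049 0.65 ]
0.7 [0.393 0.077 0.7  ]
0.75 [0.4   0.105 0.75 ]
```

```bash
python3 -c "
from h import *
plan(np.array(env.get_obs()['tcp_rot']),[.06,-.36,.9])"
```

```text
t 4.4667 rotvec tool [0. 0. 0.] shift tool-now mm [  45.1  -12.8 -199.2] shift tool-after mm [  45.1  -12.8 -199.2]
```

```bash
python3 -m jog '[[[0,0,0],[7,-2,-34],0],[[0,0,0],[7,-2,-34],0],[[0,0,0],[7,-2,-34],0],[[0,0,0],[7,-2,-34],0],[[0,0,0],[7,-2,-34],0],[[0,0,0],[7,-2,-34],0],[[0,0,0],[0,0,0],0],[[0,0,0],[0,0,0],0],[[0,0,0],[0,0,0],0],[[0,0,0],[0,0,0],0]]'
python3 - <<'E'
from h import *
o=env.get_obs(); print(np.round(o['joints'],1)); R=np.array(o['tcp_rot']);p=np.array(o['position'])
A=Ro.from_rotvec([0,0,.11]).as_matrix()
print('turn',(R.T@[0,0,.11]).round(4),'shift now',(R.T@(A@p-p)*1e3).round(1),'after',((A@R).T@(A@p-p)*1e3).round(1))
E
```

```text
time_s: 5.3
position: [0.0566, -0.3618, 0.901]
tcp_rot: [[0.958, 0.224, 0.177], [0.285, -0.717, -0.636], [-0.015, 0.66, -0.751]]
contact_force: [0.6, -0.9, 0.7]
finger_gap: 0.0003
grasp_force: 0.0
[ 86.3 -12.1  -2.2  39.7  -7.2 111.2   5.7]
turn [-0.0016  0.0726 -0.0826] shift now [40.1  2.8  1.6] after [39.5  6.1  4.5]
```

```bash
python3 -m jog '[[[-0.0016,0.0726,-0.0826],[40,4,3],0],[[-0.0016,0.0726,-0.0826],[40,4,3],0],[[-0.0016,0.0726,-0.0826],[40,4,3],0],[[-0.0016,0.0726,-0.0826],[40,4,3],0],[[-0.0016,0.0726,-0.0826],[40,4,3],0],[[-0.0016,0.0726,-0.0826],[40,4,3],0],[[-0.0016,0.0726,-0.0826],[40,4,3],0],[[-0.0016,0.0726,-0.0826],[40,4,3],0],[[-0.0016,0.0726,-0.0826],[40,4,3],0],[[0,0,0],[0,0,0],0]]'
python3 - <<'E'
from h import *
o=env.get_obs(); print(np.round(o['joints'],1)); R=np.array(o['tcp_rot']);p=np.array(o['position'])
A=Ro.from_rotvec([0,0,.11]).as_matrix()
print('turn',(R.T@[0,0,.11]).round(4),'shift now',(R.T@(A@p-p)*1e3).round(1),'after',((A@R).T@(A@p-p)*1e3).round(1))
E
```

```text
time_s: 6.13
position: [0.3458, -0.1576, 0.8992]
tcp_rot: [[0.275, 0.726, 0.631], [0.961, -0.196, -0.193], [-0.016, 0.66, -0.751]]
contact_force: [-0.3, 0.4, 0.9]
finger_gap: 0.0005
grasp_force: 0.0
[ 68.3 -11.3 -20.   38.9 -25.2 111.9  13.7]
turn [-0.0018  0.0726 -0.0827] shift now [41.6  3.4  2.1] after [40.9  6.8  5.1]
```

```bash
python3 -m jog '[[[-0.0018,0.0726,-0.0826],[41,5,3],0],[[-0.0018,0.0726,-0.0826],[41,5,3],0],[[-0.0018,0.0726,-0.0826],[41,5,3],0],[[-0.0018,0.0726,-0.0826],[41,5,3],0],[[-0.0018,0.0726,-0.0826],[41,5,3],0],[[-0.0018,0.0726,-0.0826],[41,5,3],0],[[-0.0018,0.0726,-0.0826],[41,5,3],0],[[-0.0018,0.0726,-0.0826],[41,5,3],0],[[-0.0018,0.0726,-0.0826],[41,5,3],0],[[-0.0018,0.0726,-0.0826],[41,5,3],0]]'
python3 - <<'E'
from h import *
o=env.get_obs(); print(np.round(o['joints'],1)); R=np.array(o['tcp_rot']);p=np.array(o['position'])
A=Ro.from_rotvec([0,0,.11]).as_matrix()
print('turn',(R.T@[0,0,.11]).round(4),'shift now',(R.T@(A@p-p)*1e3).round(1),'after',((A@R).T@(A@p-p)*1e3).round(1))
E
```

```text
time_s: 6.97
position: [0.318, 0.2317, 0.902]
tcp_rot: [[-0.726, 0.511, 0.46], [0.687, 0.553, 0.471], [-0.014, 0.658, -0.753]]
contact_force: [1.0, 0.3, 0.0]
finger_gap: 0.0003
grasp_force: 0.0
[ 46.3 -11.9 -37.9  36.2 -44.2 115.8  20.9]
turn [-0.0016  0.0724 -0.0828] shift now [42.9  4.6  3.2] after [42.   8.1  6.3]
```

```bash
cat > fk.py <<'E'
import numpy as np
from scipy.spatial.transform import Rotation as Ro
from scipy.optimize import least_squares
rz=lambda a:Ro.from_euler('z',a,degrees=True).as_matrix(); ry=lambda a:Ro.from_euler('y',a,degrees=True).as_matrix()
data=[([74.261,18.392,-4.016,83.108,1.295,78.541,-3.26],[.185,-.623,.245]),
([113.38,34,-59.23,58.05,3.3,117.61,-18.13],[.1614,-.5463,.4312]),
([76.88,12.07,-9.5,53.83,2.88,116.92,-4.68],[.1593,-.5244,.571]),
([86.5,-14.6,-.3,66.4,-7.9,86.8,10.6],[.0552,-.5102,.761]),
([86.3,-12.1,-2.2,39.7,-7.2,111.2,5.7],[.0566,-.3618,.901]),
([68.3,-11.3,-20,38.9,-25.2,111.9,13.7],[.3458,-.1576,.8992]),
([46.3,-11.9,-37.9,36.2,-44.2,115.8,20.9],[.318,.2317,.902])]
def fk(q,P,s=(-1,-1,-1,-1)):
    d,L1,a,L2,b,T=P
    R=rz(s[0]*q[0])@ry(q[1]); p=np.array([0,0,d])+R@[0,0,L1]
    R=R@rz(s[1]*q[2]); e=p+R@[a,0,0]; R=R@ry(q[3]); w=e+R@[-a,0,L2]
    R=R@rz(s[2]*q[4])@ry(q[5]); 
    return w+R@[b,0,T],R@rz(s[3]*q[6]),p,w
if __name__=='__main__':
    import itertools
    for s in itertools.product([-1],[1,-1],[1,-1],[1]):
        f=lambda P:np.concatenate([fk(q,P,s)[0]-x for q,x in data])
        r=least_squares(f,[.34,.43,0,.5,0,.4]); print(s,r.x.round(4),np.abs(r.fun).max().round(4))
E
python3 fk.py
```

```text
(-1, 1, 1, 1) [ 0.3363 -0.1409  0.1969  0.8725  0.4824 -0.0392] 0.6072
(-1, 1, -1, 1) [-0.3014  1.9286  0.0888  0.5719  0.612   1.2638] 0.4038
(-1, -1, 1, 1) [ 0.4181 -0.3077  0.0195  0.6546 -0.0501 -0.2159] 0.1417
(-1, -1, -1, 1) [0.2484 0.4368 0.0006 0.5231 0.0041 0.3161] 0.0264
```

```bash
cat > sim.py <<'E'
from fk import *
s=(-1,-1,-1,1)
f=lambda P:np.concatenate([fk(q,P,s)[0]-x for i,(q,x) in enumerate(data)])
P=least_squares(f,[.25,.43,0,.5,0,.3],loss='soft_l1',f_scale=.003).x
print(P.round(3),np.abs(f(P).reshape(-1,3)).max(1).round(3))
C=None
def fkr(q):
    x,R,e,w=fk(q,P,s); return x,R@Cm,e,w
def jac(q):
    x0,R0,_,_=fkr(q);J=np.zeros((6,7))
    for i in range(7):
        dq=q.copy();dq[i]+=.01; x,R,_,_=fkr(dq); J[:3,i]=(x-x0)/.01; J[3:,i]=Ro.from_matrix(R@R0.T).as_rotvec()/.01
    return J
def step(q,xt,Rt,n=3):
    for _ in range(n):
        x,R,_,_=fkr(q); e=np.r_[xt-x,Ro.from_matrix(Rt@R.T).as_rotvec()]
        J=jac(q); q=q+J.T@np.linalg.solve(J@J.T+1e-9*np.eye(6),e)
    return q
def go(q,xt,Rt,n):
    x0,R0,_,_=fkr(q); rv=Ro.from_matrix(Rt@R0.T).as_rotvec()
    for k in range(1,n+1): q=step(q,x0+(xt-x0)*k/n,Ro.from_rotvec(rv*k/n).as_matrix()@R0)
    x,R,e,w=fkr(q); print(q.round(1),'tcp',x.round(3),'elbow',e.round(3),'wrist',w.round(3)); return q
Rn=np.array([[-.726,.511,.46],[.687,.553,.471],[-.014,.658,-.753]])
Cm=np.eye(3); Cm=fk(np.array(data[-1][0]),P,s)[1].T@Rn
def down(yaw):
    c,s_=np.cos(np.radians(yaw)),np.sin(np.radians(yaw)); return np.array([[c,s_,0],[s_,-c,0],[0,0,-1.]])
E
python3 - <<'E'
from sim import *
print(Cm.round(2))
# check on sweep
q=np.array(data[4][0],float); R0=fkr(q)[1];x0=fkr(q)[0]
for a in np.linspace(0,117,40)[1:]: A=rz(a); q=step(q,A@x0,A@R0)
print('sweep sim',q.round(1))
q=np.array(data[-1][0],float)
print('direct');qa=go(q,np.array([.40,.36,.7]),Rn,10); qa=go(qa,np.array([.44,.32,.3]),down(121),20)
print('via left'); qb=q;R0=Rn;x0=fkr(q)[0]
for a in np.linspace(0,60,20)[1:]: qb=step(qb,rz(a)@x0,rz(a)@R0)
print(qb.round(1));
E
```

```text
[ 0.26   0.414  0.003  0.518 -0.011  0.307] [0.027 0.035 0.029 0.021 0.022 0.01  0.012]
[[ 0.67 -0.75 -0.  ]
 [ 0.75  0.67  0.  ]
 [ 0.   -0.    1.  ]]
sweep sim [ 45.9 -18.4 -27.5  39.6 -51.8 118.9  -8.9]
direct
[ 43.3 -31.9 -40.6  75.4 -48.7  91.9  11.9] tcp [0.4  0.36 0.7 ] elbow [-0.159  0.15   0.611] wrist [0.25  0.214 0.925]
[ 69.9 -35.2 -81.5  95.  -34.7  90.8  21. ] tcp [0.44 0.32 0.3 ] elbow [-0.082  0.224  0.598] wrist [0.43  0.318 0.607]
via left
[ 17.9 -18.8 -39.4  36.1 -71.5 123.   15.9]
```

```bash
python3 - <<'E'
import re
t=open('fk.py').read()
t=t.replace("d,L1,a,L2,b,T=P","d,L1,a,L2,b,T,a2,q10,q20,q40,q60,q30,q50=P; q=np.array(q,float)+[q10,q20,q30,q40,q50,q60,0]").replace("w=e+R@[-a,0,L2]","w=e+R@[a2,0,L2]")
open('fk.py','w').write(t)
E
python3 - <<'E'
from fk import *
from h import env
o=env.get_obs(); print(np.round(o['joints'],2),np.round(o['position'],4))
for lab,mask in (('lens',7),('all',13)):
  for s in [(-1,-1,-1,-1),(-1,-1,-1,1)]:
    f=lambda P:np.concatenate([fk(q,np.r_[P,np.zeros(13-mask)],s)[0]-x for q,x in data])
    r=least_squares(f,np.r_[.25,.43,0,.5,0,.3,0,np.zeros(mask-7)]); print(lab,r.x.round(3),np.abs(r.fun.reshape(-1,3)).max(1).round(3))
    P=np.r_[r.x,np.zeros(13-mask)]
    print([ (round(np.degrees(np.arctan2(*(fk(q,P,s)[1][:2,0][::-1]))),1)) for q,x in data])
E
```

```text
[ 46.33 -11.85 -37.86  36.19 -44.2  115.76  20.9 ] [0.318  0.2317 0.902 ]
lens [0.244 0.454 0.01  0.521 0.016 0.32  0.004] [0.024 0.023 0.026 0.023 0.021 0.01  0.007]
[np.float64(106.5), np.float64(109.4), np.float64(106.5), np.float64(107.5), np.float64(107.3), np.float64(164.8), np.float64(-132.6)]
lens [0.244 0.454 0.01  0.521 0.016 0.32  0.004] [0.024 0.023 0.026 0.023 0.021 0.01  0.007]
[np.float64(113.1), np.float64(143.0), np.float64(115.9), np.float64(79.7), np.float64(92.2), np.float64(129.9), np.float64(177.1)]
all [ 0.261  0.438 -0.026  0.52  -0.029  0.348  0.005 -0.067  1.302 -3.518
  4.726  1.586  1.729] [0.001 0.003 0.007 0.003 0.006 0.002 0.005]
[np.float64(105.2), np.float64(107.4), np.float64(103.9), np.float64(105.9), np.float64(104.8), np.float64(163.0), np.float64(-133.6)]
all [ 0.261  0.438 -0.026  0.52  -0.029  0.348  0.005 -0.067  1.302 -3.518
  4.726  1.586  1.729] [0.001 0.003 0.007 0.003 0.006 0.002 0.005]
[np.float64(111.7), np.float64(141.7), np.float64(113.3), np.float64(79.1), np.float64(90.3), np.float64(129.0), np.float64(176.9)]
```

```bash
cat > srch.py <<'E'
from fk import *
import sys
s=(-1,-1,-1,-1); P=np.r_[.244,.454,.01,.521,.016,.32,.004,np.zeros(6)]
def m(k,a):
    c,n=np.cos(np.radians(a)),np.sin(np.radians(a))
    return np.array([[c,-n,0],[n,c,0],[0,0,1]]) if k=='z' else np.array([[c,0,n],[0,1,0],[-n,0,c]])
import fk as F
F.rz=lambda a:m('z',a); F.ry=lambda a:m('y',a)
q0=np.array(data[-1][0],float)
Rn=np.array([[-.726,.511,.46],[.687,.553,.471],[-.014,.658,-.753]])
Cm=fk(q0,P,s)[1].T@Rn
lo=np.array([-163.9,-17.3,-79.2,3.3,-89.2,5.4,-154.2]);hi=np.array([163.9,119.8,71.2,140.3,269.2,117.7,154.2])
def fkr(q):
    x,R,e,w=fk(q,P,s); return x,R@Cm,e,w
def jac(q):
    x0,R0,_,_=fkr(q);J=np.zeros((6,7))
    for i in range(7):
        dq=q.copy();dq[i]+=.05; x,R,_,_=fkr(dq); D=R@R0.T
        J[:3,i]=(x-x0)/.05; J[3:,i]=np.array([D[2,1]-D[1,2],D[0,2]-D[2,0],D[1,0]-D[0,1]])/.1
    return J,x0,R0
def rot(az,phi,yaw): # tool y radial outward when yaw=0
    B=np.array([[0,1,0],[1,0,0],[0,0,-1.]]) # at az 0: tool x=+Y, y=+X(radial)
    return m('z',az)@m('y',-phi)@B@m('z',-yaw)
pts=np.array([np.array([.12,-.4,.36])+u*np.array([.133,.5,-.01])+v*np.array([.323,-.073,.943])*.4 for u in np.linspace(0,1,9) for v in np.linspace(0,1,7)])
def seg(a,b):
    d=b-a; t=np.clip((pts-a)@d/(d@d),0,1); return np.linalg.norm(pts-a-t[:,None]*d,axis=1).min()
def roll(W,n=12,verbose=False):
    q=q0.copy(); viol=0; clr=9; a=np.array([36,.393,.902,41,-10.6+0])
    S0=np.array([0,0,P[0]])
    for b in W:
        b=np.array(b,float)
        for k in range(1,n+1):
            c=a+(b-a)*k/n; x=np.array([c[1]*np.cos(np.radians(c[0])),c[1]*np.sin(np.radians(c[0])),c[2]]); Rt=rot(c[0],c[3],c[4])
            for _ in range(2):
                J,x1,R1=jac(q); e=np.r_[x-x1,Ro.from_matrix(Rt@R1.T).as_rotvec()]
                q=q+J.T@np.linalg.solve(J@J.T+1e-10*np.eye(6),e)
            viol+=np.sum(np.maximum(0,lo+2-q)+np.maximum(0,q-hi+2))
            x1,R1,el,w=fkr(q); clr=min(clr,seg(S0,el),seg(el,w),seg(w,x1))
            if viol>300: return viol,clr,q,el
        if verbose: print(b.round(2),q.round(1),'el',el.round(2),'w',w.round(2),'clr',round(clr,3),'viol',round(viol,1))
        a=b
    return viol,clr,q,el
E
python3 - <<'E'
from srch import *
import time
t0=time.time(); R=rot(36,41,0); print((R.T@Rn).round(2))
T=[33.7,.54,.25,0,0]
roll([T],verbose=True)
rng=np.random.default_rng(0); best=[]
while time.time()-t0<300:
    k=rng.integers(1,3)
    W=[[rng.uniform(32,120),rng.uniform(.3,.75),rng.uniform(.4,.95),rng.uniform(0,80),rng.uniform(-100,100)] for _ in range(k)]
    v,c,q,el=roll(W+[T]); best.append((v+max(0,.14-c)*2000+abs(q[2])*.5,W,v,c,q))
best.sort(key=lambda x:x[0]); print(len(best))
for b in best[:4]: print(round(b[0],1),np.round(b[1],2).tolist(),round(b[2],1),round(b[3],3),b[4].round(1))
E
```

```text
[[ 0.98  0.15  0.11]
 [-0.15  0.99 -0.  ]
 [-0.11 -0.01  0.99]]
[33.7   0.54  0.25  0.    0.  ] [ 76.  -30.3 -89.1  98.6 -30.5  83.1  24.9] el [-0.06  0.22  0.64] w [0.47 0.3  0.57] clr 0.167 viol 186.5
24434
62.6 [[111.37, 0.46, 0.95, 45.19, 30.52]] 31.2 0.13 [-55.8   5.6  23.5  98.4  -2.3  76.6   2. ]
63.6 [[103.32, 0.52, 0.94, 46.89, 3.44]] 29.1 0.123 [-32.3   5.1  -1.5  98.4   0.1  76.6  -0. ]
80.5 [[51.1, 0.39, 0.94, 42.16, 96.94]] 50.4 0.133 [-63.1   5.9  31.4  98.4  -3.2  76.6   2.7]
107.3 [[32.4, 0.43, 0.82, 33.58, 92.61], [33.02, 0.4, 0.85, 25.77, 16.67]] 48.8 0.117 [-11.5   5.6 -23.7  98.4   2.3  76.6  -1.8]
```

Run:
```python
from srch import *
import time
t0=time.time(); T=[33.7,.54,.25,0,0]; rng=np.random.default_rng(1)
def cost(W):
    v,c,q,el=roll(W+[T]); return v+max(0,.14-c)*2000+abs(q[2])*.3
W=[[103.3,.52,.94,46.9,3.4],[70,.53,.6,25,2]]; W=np.array(W); b=cost(W.tolist())
while time.time()-t0<150:
    V=W+rng.normal(size=W.shape)*[6,.03,.05,5,6]*rng.choice([.3,1]); V[:,0]=np.clip(V[:,0],34,125); V[:,2]=np.minimum(V[:,2],1.0)
    c=cost(V.tolist())
    if c<b: b,W=c,V
print(b); roll([*W.tolist(),T],verbose=True)
```

```text
19.355664601789414
[124.09   0.44   1.    54.09  10.57] [ 35.7 -11.6 -77.1   6.1 -82.1 114.4  12.9] el [-0.07  0.05  0.69] w [-0.11  0.16  1.2 ] clr 0.237 viol 2.3
[66.53  0.53  0.55 26.15 -2.6 ] [-97.2 -14.9  22.7  85.9   9.   81.8  -9.1] el [ 0.01 -0.12  0.68] w [0.16 0.37 0.84] clr 0.199 viol 4.7
[33.7   0.54  0.25  0.    0.  ] [-78.4   7.4  48.4  98.4  -5.7  76.8   4.8] el [0.01 0.06 0.69] w [0.46 0.31 0.57] clr 0.14 viol 4.7
```

Run:
```python
from srch import *
T=[33.7,.54,.25,0,0]
for W in ([[103.3,.52,.94,46.9,3.4]],[[105,.5,.94,47,0]],[[100,.5,.94,47,0]],[[110,.5,.94,47,0]],[[105,.55,.9,50,0]]):
    print('---',W); w=W[0]; a=np.array([36,.393,.902,41,-10.6]); 
    v=[(a+(np.array(w)-a)*k/2).tolist() for k in(1,2)]; u=[(np.array(w)+(np.array(T)-w)*k/3).tolist() for k in(1,2,3)]
    roll(v+u,n=6,verbose=True)
```

```text
--- [[103.3, 0.52, 0.94, 46.9, 3.4]]
[69.65  0.46  0.92 43.95 -3.6 ] [ 47.5 -13.7 -63.3  26.5 -50.5 114.1   7.1] el [-0.07  0.08  0.69] w [0.09 0.23 1.16] clr 0.237 viol 0.0
[103.3    0.52   0.94  46.9    3.4 ] [ 58.9 -16.9 -90.8   8.6 -70.8 114.3   6.9] el [-0.07  0.11  0.68] w [-0.07  0.29  1.17] clr 0.237 viol 28.0
[80.1   0.53  0.71 31.27  2.27] [-11.1 -14.9 -47.   62.9 -21.2  96.1  14.3] el [-0.11 -0.02  0.68] w [0.07 0.37 0.99] clr 0.232 viol 28.0
[56.9   0.53  0.48 15.63  1.13] [ -2.5 -11.5 -45.   86.3 -10.5  86.3   9.4] el [-0.09 -0.    0.69] w [0.25 0.39 0.79] clr 0.232 viol 28.3
[33.7   0.54  0.25  0.    0.  ] [  5.1   6.7 -41.7  98.4   4.6  76.7  -3.7] el [ 0.05 -0.    0.69] w [0.46 0.31 0.57] clr 0.11 viol 28.3
--- [[105, 0.5, 0.94, 47, 0]]
[70.5   0.45  0.92 44.   -5.3 ] [ 43.2 -14.4 -57.3  28.  -52.6 114.7   6.4] el [-0.08  0.08  0.68] w [0.08 0.22 1.16] clr 0.238 viol 0.0
[105.     0.5    0.94  47.     0.  ] [ 41.4 -16.  -77.6  16.1 -67.2 114.    7.1] el [-0.09  0.08  0.68] w [-0.07  0.27  1.17] clr 0.238 viol 1.4
[81.23  0.51  0.71 31.33  0.  ] [  7.5 -24.3 -48.3  64.
[... 1718 characters left out ...]
.5  -16.5 -102.5   98.4  -16.4   78.4   13.6] el [-0.02  0.13  0.68] w [0.46 0.31 0.57] clr 0.168 viol 158.6
--- [[105, 0.55, 0.9, 50, 0]]
[70.5   0.47  0.9  45.5  -5.3 ] [ 37.5 -18.7 -48.5  36.7 -55.5 110.1  10.3] el [-0.12  0.09  0.67] w [0.09 0.24 1.14] clr 0.239 viol 10.0
[105.     0.55   0.9   50.     0.  ] [ 19.6 -23.6 -54.2  36.4 -68.8 105.   16.4] el [-0.17  0.06  0.66] w [-0.08  0.31  1.12] clr 0.239 viol 47.1
[81.23  0.55  0.68 33.33  0.  ] [ 24.3 -34.8 -48.3  68.6 -55.  102.8  29.2] el [-0.24  0.11  0.62] w [0.07 0.38 0.96] clr 0.239 viol 140.9
[57.47  0.54  0.47 16.67  0.  ] [ 42.4 -37.2 -59.9  88.1 -42.8  95.2  31.6] el [-0.2   0.19  0.61] w [0.26 0.39 0.78] clr 0.239 viol 270.1
```

```bash
nproc
cat >> srch.py <<'E'
def rot6(c): return rot(c[0],c[3],c[4])@Ro.from_rotvec([0,np.radians(c[5]),0]).as_matrix()
A0=np.array([36,.393,.902,41,-8.6,0.])
import scipy.optimize as so
_f=lambda v:Ro.from_matrix(rot6(np.r_[36,.393,.902,v]).T@Rn).as_rotvec()
A0[3:]=least_squares(_f,[41,-8,5.]).x
def roll2(W,n=8,verbose=False,q=None,a=None):
    q=q0.copy() if q is None else np.array(q,float); a=A0 if a is None else a; viol=0;clr=9;S0=np.array([0,0,P[0]])
    for b in W:
        b=np.array(b,float)
        for k in range(1,n+1):
            c=a+(b-a)*k/n; x=np.array([c[1]*np.cos(np.radians(c[0])),c[1]*np.sin(np.radians(c[0])),c[2]]); Rt=rot6(c); qp=q
            for _ in range(2):
                J,x1,R1=jac(q); e=np.r_[x-x1,Ro.from_matrix(Rt@R1.T).as_rotvec()]
                q=q+J.T@np.linalg.solve(J@J.T+1e-10*np.eye(6),e)
            viol+=np.sum(np.maximum(0,lo+2-q)+np.maximum(0,q-hi+2))+max(0,np.abs(q-qp).max()-18)+max(0,14-q[3])
            x1,R1,el,w=fkr(q); clr=min(clr,seg(S0,el),seg(el,w),seg(w,x1))
            if viol>150: return viol,clr,q,el
        if verbose: print(b.round(2),q.round(1),'el',el.round(2),'w',w.round(2),'clr',round(clr,3),'viol',round(viol,1))
        a=b
    return viol,clr,q,el
T1=[33.7,.54,.3,0,0,0];T2=[33.7,.54,.1,0,0,0]
def cost(W):
    v,c,q,el=roll2(list(W)+[T1,T2]); return v+max(0,.15-c)*1000+max(0,abs(q[2])-15)*.3
def work(seed):
    import time
    t0=time.time(); rng=np.random.default_rng(seed); B=(1e9,None)
    samp=lambda k:np.array([[rng.uniform(34,125),rng.uniform(.3,.7),rng.uniform(.45,.98),rng.uniform(0,80),rng.uniform(-110,110),rng.uniform(-50,50)] for _ in range(k)])
    while time.time()-t0<35:
        W=samp(rng.integers(1,4)); c=cost(W)
        if c<B[0]: B=(c,W)
    while time.time()-t0<100:
        V=B[1]+rng.normal(size=B[1].shape)*[8,.04,.05,6,10,6]*rng.choice([.2,.6,1]); V[:,0]=np.clip(V[:,0],34,125); V[:,2]=np.clip(V[:,2],.45,1); V[:,1]=np.clip(V[:,1],.3,.7)
        c=cost(V)
        if c<B[0]: B=(c,V)
    return B
E
OMP_NUM_THREADS=1 python3 - <<'E'
from srch import *
from multiprocessing import Pool,cpu_count
n=cpu_count(); 
with Pool(n) as p: r=p.map(work,range(n))
r.sort(key=lambda x:x[0])
for c,W in r[:3]: print('==',round(c,2)); roll2(list(W)+[T1,T2],verbose=True)
E
```

```text
4
== 32.2
[ 64.78   0.7    0.59   0.25 -45.15  49.87] [ 13.7  14.3 -74.7  72.  -25.3  72.5 -35.9] el [ 0.11 -0.03  0.68] w [0.39 0.41 0.8 ] clr 0.169 viol 1.0
[125.     0.49   0.95  53.23  11.14 -38.68] [-73.  -11.8 -61.8  46.2  39.8  89.5  -3.9] el [-0.03 -0.09  0.69] w [-0.32  0.11  1.08] clr 0.169 viol 1.0
[33.7   0.54  0.3   0.    0.    0.  ] [-48.8   4.   15.9  94.1  -1.1  82.    1. ] el [0.02 0.02 0.7 ] w [0.46 0.31 0.62] clr 0.135 viol 1.1
[33.7   0.54  0.1   0.    0.    0.  ] [-47.9  12.9  15.8 107.7  -4.   60.    3.3] el [0.07 0.08 0.69] w [0.46 0.31 0.42] clr 0.119 viol 1.1
== 45.16
[ 34.38   0.64   0.81  11.67 -91.32  29.75] [  7.2  12.7 -65.3  36.7  24.7  95.8 -98.3] el [ 0.1  -0.01  0.69] w [0.36 0.25 1.06] clr 0.192 viol 0.8
[ 94.03   0.66   0.84  73.81  17.48 -46.02] [-32.9 -15.  -71.7  76.2  64.9  59.5 -45.9] el [-0.1  -0.06  0.68] w [-0.26  0.42  0.84] clr 0.175 viol 0.8
[33.7   0.54  0.3   0.    0.    0.  ] [-31.7   3.9  -2.1  94.1   0.1  82.   -0. ] el [0.03 0.02 0.7 ] w [0.46 0.31 0.62] clr 0.131 viol 0.8
[33.7   0.54  0.1   0.    0.    0.  ] [-31.8  12.5  -2.1 107.7   0.5  59.9  -0.3] el [0.08 0.05 0.69] w [0.46 0.31 0.42] clr 0.106 viol 0.8
== 92.27
[96.84  0.62  0.73 44.4  14.19 43.46] [-65.4  10.5 -10.9  51.1 -48.8 101.9  34.4] el [0.03 0.08 0.69] w [0.16 0.53 0.93] clr 0.216 viol 57.4
[33.7   0.54  0.3   0.    0.    0.  ] [-43.8   4.   10.6  94.1  -0.7  82.1   0.7] el [0.02 0.02 0.7 ] w [0.46 0.31 0.62] clr 0.134 viol 57.4
[33.7   0.54  0.1   0.    0.    0.  ] [-43.2  12.7  10.6 107.7  -2.7  59.9   2.2] el [0.07 0.07 0.69] w [0.46 0.31 0.42] clr 0.115 viol 57.4
```

```bash
cat > rows.py <<'E'
from srch import *
from h import env
def rows(a,b,n,k0=0,k1=None):
    o=env.get_obs(); R=np.array(o['tcp_rot']);x=np.array(o['position']); a=np.array(a,float);b=np.array(b,float)
    print('t',o['time_s'],np.round(o['joints'],1).tolist(),x.round(3).tolist(),np.round(o['contact_force'],1).tolist())
    out=[]
    for k in range(k0+1,(k1 or n)+1):
        c=a+(b-a)*k/n; xt=np.array([c[1]*np.cos(np.radians(c[0])),c[1]*np.sin(np.radians(c[0])),c[2]]); Rt=rot6(c)
        rv=Ro.from_matrix(R.T@Rt).as_rotvec(); sh=R.T@(xt-x)*1e3
        out.append('[%s,%s,0]'%(str(rv.round(3).tolist()).replace(' ',''),str(sh.round(0).astype(int).tolist()).replace(' ','')))
        R,x=Rt,xt
    print('['+','.join(out)+']')
WA=[64.8,.70,.59,0.3,-45,50]; WB=[125,.49,.95,53,11,-38.7]; T1=[33.7,.54,.3,0,0,0]
E
python3 -c "
from rows import *
roll2([WA,WB,T1,T2],verbose=True,q=env.get_obs()['joints'])
rows(A0,WA,18,0,10)"
```

```text
[ 64.8    0.7    0.59   0.3  -45.    50.  ] [ 12.5  15.2 -74.4  71.5 -24.5  72.1 -36.1] el [ 0.12 -0.03  0.68] w [0.39 0.41 0.8 ] clr 0.166 viol 1.0
[125.     0.49   0.95  53.    11.   -38.7 ] [-77.7  -8.9 -63.5  44.7  46.2  92.1  -4.9] el [-0.02 -0.07  0.69] w [-0.32  0.11  1.08] clr 0.166 viol 1.0
[33.7   0.54  0.3   0.    0.    0.  ] [-51.9   4.1  19.2  94.1  -1.4  82.    1.2] el [0.02 0.03 0.7 ] w [0.46 0.31 0.62] clr 0.135 viol 5.1
[33.7   0.54  0.1   0.    0.    0.  ] [-50.8  13.1  19.  107.7  -4.9  60.    4. ] el [0.07 0.08 0.69] w [0.46 0.31 0.42] clr 0.121 viol 5.1
t 6.9667 [46.3, -11.9, -37.9, 36.2, -44.2, 115.8, 20.9] [0.318, 0.232, 0.902] [1.0, 0.3, 0.0]
[[[0.034,0.066,0.036],[8,2,25],0],[[0.033,0.062,0.036],[8,3,26],0],[[0.033,0.059,0.037],[7,4,26],0],[[0.032,0.056,0.038],[7,4,26],0],[[0.031,0.053,0.039],[7,4,27],0],[[0.03,0.05,0.04],[6,4,27],0],[[0.029,0.047,0.041],[6,4,27],0],[[0.027,0.044,0.041],[6,4,27],0],[[0.025,0.041,0.042],[5,4,28],0],[[0.023,0.038,0.042],[5,4,28],0]]
```

```bash
python3 -m jog '[[[0.034,0.066,0.036],[8,2,25],0],[[0.033,0.062,0.036],[8,3,26],0],[[0.033,0.059,0.037],[7,4,26],0],[[0.032,0.056,0.038],[7,4,26],0],[[0.031,0.053,0.039],[7,4,27],0],[[0.03,0.05,0.04],[6,4,27],0],[[0.029,0.047,0.041],[6,4,27],0],[[0.027,0.044,0.041],[6,4,27],0],[[0.025,0.041,0.042],[5,4,28],0],[[0.023,0.038,0.042],[5,4,28],0]]'
python3 -c "
from rows import *
rows(A0,WA,18,10,18)"
```

```text
time_s: 7.8
position: [0.3485, 0.4428, 0.7251]
tcp_rot: [[-0.546, 0.833, -0.095], [0.603, 0.469, 0.646], [0.582, 0.295, -0.758]]
contact_force: [0.2, 0.3, -0.3]
finger_gap: 0.0004
grasp_force: 0.0
t 7.8 [32.8, 5.9, -74.4, 55.9, -28.2, 97.7, -15.2] [0.348, 0.443, 0.725] [0.2, 0.3, -0.3]
[[[0.021,0.038,0.036],[9,4,27],0],[[0.019,0.031,0.043],[5,3,29],0],[[0.016,0.028,0.043],[5,3,29],0],[[0.013,0.026,0.042],[5,2,29],0],[[0.01,0.023,0.042],[4,2,30],0],[[0.008,0.02,0.041],[4,1,30],0],[[0.005,0.018,0.039],[4,0,31],0],[[0.002,0.015,0.038],[4,-1,31],0]]
```

```bash
python3 -m jog '[[[0.021,0.038,0.036],[9,4,27],0],[[0.019,0.031,0.043],[5,3,29],0],[[0.016,0.028,0.043],[5,3,29],0],[[0.013,0.026,0.042],[5,2,29],0],[[0.01,0.023,0.042],[4,2,30],0],[[0.008,0.02,0.041],[4,1,30],0],[[0.005,0.018,0.039],[4,0,31],0],[[0.002,0.015,0.038],[4,-1,31],0],[[0,0,0],[0,0,0],0],[[0,0,0],[0,0,0],0]]'
python3 -c "
from rows import *
import numpy as np
roll2([WB,T1,T2],verbose=True,q=env.get_obs()['joints'],a=np.array(WA))
roll2([T1,T2],verbose=True,q=env.get_obs()['joints'],a=np.array(WA))
roll2([[100,.6,.8,30,0,-20],T1,T2],verbose=True,q=env.get_obs()['joints'],a=np.array(WA))
rows(WA,WB,26,0,20)"
```

```text
time_s: 8.63
position: [0.2955, 0.634, 0.5891]
tcp_rot: [[-0.224, 0.939, -0.261], [0.602, 0.344, 0.72], [0.766, 0.004, -0.643]]
contact_force: [-0.3, -1.0, 0.4]
finger_gap: 0.0005
grasp_force: 0.0
[125.     0.49   0.95  53.    11.   -38.7 ] [-78.   -8.8 -63.5  44.7  46.5  92.1  -5. ] el [-0.01 -0.07  0.69] w [-0.32  0.11  1.08] clr 0.181 viol 0.0
[33.7   0.54  0.3   0.    0.    0.  ] [-51.9   4.1  19.2  94.1  -1.4  82.    1.2] el [0.02 0.03 0.7 ] w [0.46 0.31 0.62] clr 0.135 viol 4.2
[33.7   0.54  0.1   0.    0.    0.  ] [-50.8  13.1  19.  107.7  -4.9  60.    4. ] el [0.07 0.08 0.69] w [0.46 0.31 0.42] clr 0.121 viol 4.2
[33.7   0.54  0.3   0.    0.    0.  ] [ 23.5   7.7 -62.2  94.1   6.9  82.4  -5.6] el [ 0.06 -0.02  0.69] w [0.46 0.31 0.62] clr 0.105 viol 0.0
[33.7   0.54  0.1   0.    0.    0.  ] [ 15.6  20.6 -57.1 107.8  19.5  62.1 -15.4] el [ 0.15 -0.04  0.67] w [0.46 0.31 0.42] clr 0.045 viol 0.0
[100.    0.6   0.8  30.    0.  -20. ] [-90.1  18.8 -51.8  25.9  56.3 115.2  -6.6] el [-0.    0.15  0.67] w [-0.19  0.44  1.07] clr 0.173 viol 5.0
[33.7   0.54  0.3   0.    0.    0.  ] [
[... 402 characters left out ...]
,-25,1],0],[[0.033,-0.034,-0.075],[21,-24,0],0],[[0.028,-0.034,-0.077],[22,-22,-1],0],[[0.023,-0.034,-0.078],[23,-21,-2],0],[[0.018,-0.033,-0.079],[24,-20,-3],0],[[0.013,-0.033,-0.08],[24,-18,-4],0],[[0.008,-0.033,-0.08],[25,-17,-5],0],[[0.003,-0.033,-0.08],[25,-16,-7],0],[[-0.002,-0.033,-0.08],[25,-14,-8],0],[[-0.008,-0.032,-0.08],[25,-13,-10],0],[[-0.013,-0.032,-0.078],[25,-11,-11],0],[[-0.018,-0.032,-0.077],[24,-10,-12],0],[[-0.024,-0.032,-0.075],[24,-8,-14],0],[[-0.029,-0.032,-0.073],[23,-7,-15],0],[[-0.034,-0.032,-0.07],[22,-5,-17],0],[[-0.039,-0.032,-0.067],[21,-4,-18],0],[[-0.043,-0.032,-0.064],[20,-2,-19],0],[[-0.048,-0.032,-0.06],[18,-1,-20],0],[[-0.052,-0.032,-0.056],[17,0,-21],0]]
```

```bash
python3 -m jog '[[[0.038,-0.031,-0.067],[19,-24,0],0],[[0.037,-0.034,-0.073],[20,-25,1],0],[[0.033,-0.034,-0.075],[21,-24,0],0],[[0.028,-0.034,-0.077],[22,-22,-1],0],[[0.023,-0.034,-0.078],[23,-21,-2],0],[[0.018,-0.033,-0.079],[24,-20,-3],0],[[0.013,-0.033,-0.08],[24,-18,-4],0],[[0.008,-0.033,-0.08],[25,-17,-5],0],[[0.003,-0.033,-0.08],[25,-16,-7],0],[[-0.002,-0.033,-0.08],[25,-14,-8],0]]'
python3 -c "
from rows import *
rows(WA,WB,26,10,20)"
```

```text
time_s: 9.47
position: [0.024, 0.6168, 0.7316]
tcp_rot: [[-0.874, 0.43, -0.227], [0.296, 0.841, 0.453], [0.386, 0.329, -0.862]]
contact_force: [0.0, 0.2, -0.3]
finger_gap: 0.0003
grasp_force: 0.0
t 9.4667 [-37.4, 16.6, -70.8, 41.6, 9.1, 102.2, -31.8] [0.024, 0.617, 0.732] [0.0, 0.2, -0.3]
[[[-0.0,-0.026,-0.079],[26,-13,-6],0],[[-0.013,-0.032,-0.078],[25,-11,-11],0],[[-0.018,-0.032,-0.077],[24,-10,-12],0],[[-0.024,-0.032,-0.075],[24,-8,-14],0],[[-0.029,-0.032,-0.073],[23,-7,-15],0],[[-0.034,-0.032,-0.07],[22,-5,-17],0],[[-0.039,-0.032,-0.067],[21,-4,-18],0],[[-0.043,-0.032,-0.064],[20,-2,-19],0],[[-0.048,-0.032,-0.06],[18,-1,-20],0],[[-0.052,-0.032,-0.056],[17,0,-21],0]]
```

```bash
python3 -m jog '[[[0,-0.026,-0.079],[26,-13,-6],0],[[-0.013,-0.032,-0.078],[25,-11,-11],0],[[-0.018,-0.032,-0.077],[24,-10,-12],0],[[-0.024,-0.032,-0.075],[24,-8,-14],0],[[-0.029,-0.032,-0.073],[23,-7,-15],0],[[-0.034,-0.032,-0.07],[22,-5,-17],0],[[-0.039,-0.032,-0.067],[21,-4,-18],0],[[-0.043,-0.032,-0.064],[20,-2,-19],0],[[-0.048,-0.032,-0.06],[18,-1,-20],0],[[-0.052,-0.032,-0.056],[17,0,-21],0]]'
python3 -c "
from rows import *
WA=np.array(WA);WB=np.array(WB); c=WA+(WB-WA)*20/26
roll2([T1,T2],n=16,verbose=True,q=env.get_obs()['joints'],a=c)
roll2([WB,T1,T2],n=16,verbose=True,q=env.get_obs()['joints'],a=c)
rows(WA,WB,26,20,26)
"
```

```text
time_s: 10.3
position: [-0.1944, 0.5031, 0.8671]
tcp_rot: [[-0.968, -0.24, 0.072], [-0.127, 0.717, 0.685], [-0.216, 0.654, -0.725]]
contact_force: [-0.7, 1.0, 0.0]
finger_gap: -0.0001
grasp_force: 0.0
[33.7   0.54  0.3   0.    0.    0.  ] [-15.5   4.1 -19.2  94.1   1.4  82.1  -1. ] el [0.03 0.01 0.7 ] w [0.46 0.31 0.62] clr 0.128 viol 3.8
[33.7   0.54  0.1   0.    0.    0.  ] [-16.6  13.1 -19.  107.7   4.9  60.   -3.8] el [0.1  0.03 0.69] w [0.46 0.31 0.42] clr 0.092 viol 3.8
[125.     0.49   0.95  53.    11.   -38.7 ] [-84.1  -7.  -61.7  44.7  50.8  93.4  -6.1] el [-0.01 -0.05  0.69] w [-0.32  0.11  1.08] clr 0.217 viol 0.0
[33.7   0.54  0.3   0.    0.    0.  ] [-49.5   4.1  16.7  94.1  -1.2  82.1   1.1] el [0.02 0.02 0.7 ] w [0.46 0.31 0.62] clr 0.135 viol 0.0
[33.7   0.54  0.1   0.    0.    0.  ] [-48.5  12.9  16.5 107.7  -4.2  60.    3.5] el [0.07 0.08 0.69] w [0.46 0.31 0.42] clr 0.12 viol 0.0
t 10.3 [-85.4, 7.8, -65.7, 33.8, 50.1, 110.4, -15.1] [-0.194, 0.503, 0.867] [-0.7, 1.0, 0.0]
[[[-0.055,-0.03,-0.053],[15,1,-22],0],[[-0.059,-0.032,-0.047],[14,3,-23],0],[[-0.063,-0.033,-0.042],[12,5,-23],0],[[-0.065,-0.033,-0.037],[10,6,-23],0],[[-0.068,-0.034,-0.031],[8,7,-23],0],[[-0.07,-0.034,-0.026],[6,8,-23],0]]
```

Finish leg 2, then go to the approach pose.

```bash
python3 -m jog '[[[-0.055,-0.03,-0.053],[15,1,-22],0],[[-0.059,-0.032,-0.047],[14,3,-23],0],[[-0.063,-0.033,-0.042],[12,5,-23],0],[[-0.065,-0.033,-0.037],[10,6,-23],0],[[-0.068,-0.034,-0.031],[8,7,-23],0],[[-0.07,-0.034,-0.026],[6,8,-23],0],[[0,0,0],[0,0,0],0],[[0,0,0],[0,0,0],0],[[0,0,0],[0,0,0],0],[[0,0,0],[0,0,0],0]]'
python3 -c "
from rows import *
roll2([T1,T2],n=16,verbose=True,q=env.get_obs()['joints'],a=np.array(WB))
rows(WB,T1,30)
"
```

```text
time_s: 11.13
position: [-0.2787, 0.4044, 0.9485]
tcp_rot: [[-0.864, -0.492, 0.106], [-0.104, 0.38, 0.919], [-0.493, 0.783, -0.379]]
contact_force: [0.6, 0.0, -0.1]
finger_gap: 0.0005
grasp_force: 0.0
[33.7   0.54  0.3   0.    0.    0.  ] [-52.2   4.1  19.5  94.1  -1.4  82.1   1.3] el [0.02 0.03 0.7 ] w [0.46 0.31 0.62] clr 0.136 viol 0.0
[33.7   0.54  0.1   0.    0.    0.  ] [-51.   13.1  19.3 107.7  -5.   60.    4.1] el [0.06 0.08 0.69] w [0.46 0.31 0.42] clr 0.122 viol 0.0
t 11.1333 [-87.6, -7.3, -63.8, 47.5, 54.2, 95.4, -10.6] [-0.279, 0.404, 0.949] [0.6, 0.0, -0.1]
[[[0.049,-0.014,0.005],[-7,-20,21],0],[[0.054,-0.012,0.01],[-9,-21,25],0],[[0.055,-0.011,0.012],[-10,-20,26],0],[[0.055,-0.01,0.015],[-10,-20,26],0],[[0.055,-0.01,0.017],[-11,-19,26],0],[[0.054,-0.009,0.019],[-12,-18,26],0],[[0.054,-0.008,0.022],[-12,-18,27],0],[[0.054,-0.007,0.024],[-13,-17,27],0],[[0.053,-0.006,0.026],[-13,-16,27],0],[[0.053,-0.005,0.029],[-14,-16,27],0],[[0.052,-0.003,0.031],[-15,-15,27],0],[[0.052,-0.002,0.033],[-16,-14,27],0],[[0.051,-0.001,0.035],[-16,-14,28],0],[[0.05,0.0,0.037],[-17,-13,28],0],[[0.049,0.001,0.039],[-18,-12,28],0],[[0.049,0.002,0.041],[-18,-11,27],0],[[0.048,0.004,0.043],[-19,-11,27],0],[[0.047,0.005,0.044],[-20,-10,27],0],[[0.045,0.006,0.046],[-21,-9,27],0],[[0.044,0.008,0.048],[-21,-8,27],0],[[0.043,0.009,0.049],[-22,-7,27],0],[[0.042,0.01,0.051],[-23,-7,26],0],[[0.041,0.012,0.052],[-24,-6,26],0],[[0.039,0.013,0.053],[-24,-5,25],0],[[0.038,0.015,0.054],[-25,-4,25],0],[[0.037,0.016,0.056],[-26,-3,25],0],[[0.036,0.017,0.057],[-26,-2,24],0],[[0.034,0.019,0.058],[-27,-2,24],0],[[0.033,0.02,0.058],[-28,-1,23],0],[[0.031,0.022,0.059],[-28,0,22],0]]
```

```bash
python3 -m jog '[[[0.049,-0.014,0.005],[-7,-20,21],0],[[0.054,-0.012,0.01],[-9,-21,25],0],[[0.055,-0.011,0.012],[-10,-20,26],0],[[0.055,-0.01,0.015],[-10,-20,26],0],[[0.055,-0.01,0.017],[-11,-19,26],0],[[0.054,-0.009,0.019],[-12,-18,26],0],[[0.054,-0.008,0.022],[-12,-18,27],0],[[0.054,-0.007,0.024],[-13,-17,27],0],[[0.053,-0.006,0.026],[-13,-16,27],0],[[0.053,-0.005,0.029],[-14,-16,27],0]]'
python3 -m jog '[[[0.052,-0.003,0.031],[-15,-15,27],0],[[0.052,-0.002,0.033],[-16,-14,27],0],[[0.051,-0.001,0.035],[-16,-14,28],0],[[0.05,0.0,0.037],[-17,-13,28],0],[[0.049,0.001,0.039],[-18,-12,28],0],[[0.049,0.002,0.041],[-18,-11,27],0],[[0.048,0.004,0.043],[-19,-11,27],0],[[0.047,0.005,0.044],[-20,-10,27],0],[[0.045,0.006,0.046],[-21,-9,27],0],[[0.044,0.008,0.048],[-21,-8,27],0]]'
python3 - <<'E'
from rows import *
import h
T=np.load('top1.npz');S=np.load('side1.npz')
def ray(d,uv):
    r=d['R'].T@np.linalg.inv(d['K'])@np.array([*uv,1.]);return -d['R'].T@d['t'],r/np.linalg.norm(r)
def tri(a,b):
    (c1,r1),(c2,r2)=ray(T,a),ray(S,b); s=np.linalg.lstsq(np.c_[r1,-r2],c2-c1,rcond=None)[0]; return (c1+r1*s[0]).round(3),(c2+r2*s[1]).round(3)
for a,b in [((120,50),(245,5)),((120,68),(200,95)),((250,90),(245,85)),((255,75),(245,85)),((185,70),(222,50))]: print(a,b,*tri(a,b))
WB=np.array(WB); T1=np.array(T1); c=WB+(T1-WB)*20/30; print(c.round(2))
rows(WB,T1,30,20,30)
E
```

```text
time_s: 11.97
position: [-0.0413, 0.5058, 0.7317]
tcp_rot: [[-0.903, -0.19, 0.386], [0.086, 0.799, 0.596], [-0.422, 0.571, -0.704]]
contact_force: [0.4, 1.5, 0.2]
finger_gap: 0.0007
grasp_force: 0.0
time_s: 12.8
position: [0.2281, 0.4712, 0.516]
tcp_rot: [[-0.871, 0.359, 0.334], [0.433, 0.884, 0.179], [-0.231, 0.301, -0.925]]
contact_force: [-0.2, 0.1, 1.1]
finger_gap: 0.0004
grasp_force: 0.0
(120, 50) (245, 5) [0.608 0.435 0.431] [0.568 0.435 0.417]
(120, 68) (200, 95) [0.619 0.48  0.329] [0.625 0.48  0.331]
(250, 90) (245, 85) [0.593 0.311 0.299] [0.582 0.311 0.296]
(255, 75) (245, 85) [0.613 0.303 0.303] [0.583 0.304 0.294]
(185, 70) (222, 50) [0.605 0.384 0.361] [0.604 0.383 0.361]
[ 64.13   0.52   0.52  17.67   3.67 -12.9 ]
t 12.8 [-70.2, -8.9, -6.7, 84.8, 15.6, 89.1, -9.4] [0.228, 0.471, 0.516] [-0.2, 0.1, 1.1]
[[[0.04,0.009,0.048],[-23,-7,26],0],[[0.042,0.01,0.051],[-23,-7,26],0],[[0.041,0.012,0.052],[-24,-6,26],0],[[0.039,0.013,0.053],[-24,-5,25],0],[[0.038,0.015,0.054],[-25,-4,25],0],[[0.037,0.016,0.056],[-26,-3,25],0],[[0.036,0.017,0.057],[-26,-2,24],0],[[0.034,0.019,0.058],[-27,-2,24],0],[[0.033,0.02,0.058],[-28,-1,23],0],[[0.031,0.022,0.059],[-28,0,22],0]]
```

Run:
```python
from rows import *
WB=np.array(WB); c=WB+(np.array(T1)-WB)*20/30
V=[33.4,.50,.27,0,101.6,12]
roll2([V],n=20,verbose=True,q=env.get_obs()['joints'],a=c)
V2=[33.4,.50,.27,0,-78.4,-12]
roll2([V2],n=20,verbose=True,q=env.get_obs()['joints'],a=c)
rows(c,V,20)
```

```text
[ 33.4    0.5    0.27   0.   101.6   12.  ] [-56.1   8.5  23.6  94.1  -0.8  89.7 102.8] el [0.04 0.06 0.69] w [0.48 0.33 0.58] clr 0.143 viol 0.0
[ 33.4    0.5    0.27   0.   -78.4  -12.  ] [-48.2   8.1  14.8  94.1   0.3  89.7 -78.2] el [0.04 0.05 0.69] w [0.48 0.33 0.58] clr 0.138 viol 0.0
t 12.8 [-70.2, -8.9, -6.7, 84.8, 15.6, 89.1, -9.4] [0.228, 0.471, 0.516] [-0.2, 0.1, 1.1]
[[[0.0,0.015,-0.063],[-11,-6,14],0],[[0.005,0.017,-0.062],[-11,-7,14],0],[[0.006,0.019,-0.062],[-10,-8,14],0],[[0.008,0.021,-0.061],[-10,-9,13],0],[[0.009,0.023,-0.061],[-9,-9,13],0],[[0.01,0.024,-0.061],[-9,-10,13],0],[[0.011,0.026,-0.06],[-8,-11,13],0],[[0.011,0.028,-0.06],[-8,-11,12],0],[[0.012,0.029,-0.06],[-7,-12,12],0],[[0.012,0.031,-0.059],[-6,-12,12],0],[[0.012,0.032,-0.059],[-6,-13,12],0],[[0.012,0.033,-0.059],[-5,-13,12],0],[[0.012,0.034,-0.058],[-4,-13,12],0],[[0.012,0.035,-0.058],[-3,-14,12],0],[[0.012,0.036,-0.058],[-3,-14,12],0],[[0.011,0.037,-0.058],[-2,-14,12],0],[[0.011,0.037,-0.058],[-1,-14,12],0],[[0.01,0.037,-0.058],[-1,-14,12],0],[[0.01,0.037,-0.058],[0,-13,12],0],[[0.009,0.037,-0.058],[1,-13,13],0]]
```

```bash
python3 -m jog '[[[0,0.015,-0.063],[-11,-6,14],0],[[0.005,0.017,-0.062],[-11,-7,14],0],[[0.006,0.019,-0.062],[-10,-8,14],0],[[0.008,0.021,-0.061],[-10,-9,13],0],[[0.009,0.023,-0.061],[-9,-9,13],0],[[0.01,0.024,-0.061],[-9,-10,13],0],[[0.011,0.026,-0.06],[-8,-11,13],0],[[0.011,0.028,-0.06],[-8,-11,12],0],[[0.012,0.029,-0.06],[-7,-12,12],0],[[0.012,0.031,-0.059],[-6,-12,12],0]]'
python3 -m jog '[[[0.012,0.032,-0.059],[-6,-13,12],0],[[0.012,0.033,-0.059],[-5,-13,12],0],[[0.012,0.034,-0.058],[-4,-13,12],0],[[0.012,0.035,-0.058],[-3,-14,12],0],[[0.012,0.036,-0.058],[-3,-14,12],0],[[0.011,0.037,-0.058],[-2,-14,12],0],[[0.011,0.037,-0.058],[-1,-14,12],0],[[0.01,0.037,-0.058],[-1,-14,12],0],[[0.01,0.037,-0.058],[0,-13,12],0],[[0.009,0.037,-0.058],[1,-13,13],0]]'
python3 -m jog '[[[0,0,0],[0,0,0],0],[[0,0,0],[0,0,0],0],[[0,0,0],[0,0,0],0],[[0,0,0],[0,0,0],0],[[0,0,0],[0,0,0],0],[[0,0,0],[0,0,0],0],[[0,0,0],[0,0,0],0],[[0,0,0],[0,0,0],0],[[0,0,0],[0,0,0],0],[[0,0,0],[0,0,0],0]]' | head -3
python3 - <<'E'
from h import *
f,K,R,t=cam('wrist'); np.savez('w4.npz',f=f,K=K,R=R,t=t); save('w4.png',f)
print(np.round(env.get_obs()['joints'],1))
for p in [(.4286,.138,.064),(.39,.151,.064),(.471,.283,.07)]: print(proj(K,R,t,p))
E
```

```text
time_s: 13.63
position: [0.3371, 0.3854, 0.3935]
tcp_rot: [[-0.972, -0.207, 0.11], [-0.195, 0.974, 0.117], [-0.131, 0.093, -0.987]]
contact_force: [0.1, 0.0, 0.6]
finger_gap: 0.0006
grasp_force: 0.0
time_s: 14.47
position: [0.4184, 0.2756, 0.2706]
tcp_rot: [[-0.688, -0.711, -0.144], [-0.696, 0.703, -0.148], [0.207, -0.001, -0.978]]
contact_force: [-0.0, -0.4, -0.0]
finger_gap: 0.0003
grasp_force: 0.0
time_s: 15.3
position: [0.4171, 0.2767, 0.2726]
tcp_rot: [[-0.689, -0.711, -0.142], [-0.696, 0.704, -0.143], [0.202, 0.0, -0.979]]
[-58.5   8.   23.1  94.   -1.1  90.1 100.2]
[229.49966914 133.35541023]
[261.58120167 117.10539352]
[293.9337931  249.87792362]
```

View pics/w4.png

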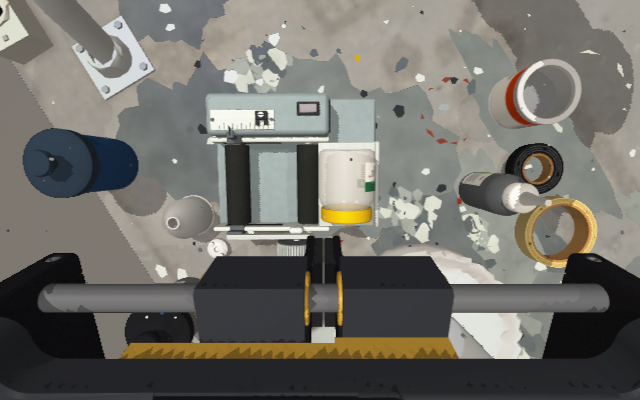

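The view is clear. The needle is near (231,132), the clip near (262,117), the wheel near (292,248) partly behind the finger, and the jar near (347,185). I'll zoom in on the needle and clip.

Run:
```python
from h import *
d=np.load('w4.npz'); f=d['f']; save('w4c.png',cv2.resize(f[95:150,205:300],None,fx=8,fy=8,interpolation=cv2.INTER_CUBIC))
K,R,t=d['K'],d['R'],d['t']; print(K[0,0])
# cover front edges, direction via roller dark columns
q=lambda u,v,z:onz(K,R,t,(u,v),z)
a,b=q(299,145,.047),q(299,222,.047)
m=f.max(2)<60
for v in (155,175,195,212): 
    r=np.flatnonzero(m[v,215:325])+215; s=np.split(r,np.flatnonzero(np.diff(r)>1)+1); print(v,[(int(x[0]),int(x[-1])) for x in s if len(x)>4])
g=f.astype(int).sum(2)//3
print(g[110:131,252:276])
```

```text
316.3035865736041
155 [(226, 248), (297, 317)]
175 [(226, 249), (297, 317)]
195 [(227, 249), (298, 317)]
212 [(228, 250), (298, 317)]
[[247 247 246 235 206 206 206 207 204 199 199 199 200 199 224 243 245 245
  245 245 246 227 160 181]
 [244 244 216  84  61  59  69  99 119 105  77  61  60  61  71 191 244 245
  245 245 246 228 161 180]
 [244 242 207  81  62  68 153 229 243 237 190  72  61  63  51 140 228 245
  246 246 247 229 163 180]
 [244 244 215  81  62 120 207 238 237 235 220 141  47  61  52  94 161 223
  244 244 246 230 172 180]
 [244 242 206  83  59  91 110  91  91  90 110 105  48  62  52  95 207 244
  244 244 246 227 162 181]
 [245 243 218 119  59 102 193 236 237 235 225 161  61  62  51  96 209 245
  246 246 247 229 162 182]
 [247 247 227 119  58  60 126 208 232 224 171  68  60  63  53  98 165 226
  246 246 247 230 162 182]
 [242 240 212 114  58  59  59  77  94  85  67  52  49  62  53  93 201 241
  226 201 233 224 162 183]
 [242 242 219 114  58  57  56  56  57  58  50  47  59  59  49  70 138 165
  135 112 154 173 159 183]
 [241 241 216 109  42  44  41  34  44  43  45  43  42  42
[... 455 characters left out ...]
34 207 115  68  57  47  93 198 237 234 194  66  72  67  77 137 178
  218 241 241 217 153 180]
 [241 231 180 168 165 104  86 128 174 208 225 179 170 200 184 133 146 220
  242 242 242 225 172 181]
 [242 233 194 206 237 223 157 146 220 241 218 186 229 242 242 217 198 243
  243 243 243 222 161 181]
 [242 233 193 211 242 242 216 198 242 243 224 186 229 242 242 214 194 242
  242 242 242 223 166 180]
 [240 230 188 205 240 240 218 205 240 240 220 184 226 240 239 217 203 239
  239 240 240 219 166 181]
 [159 173 168 161 172 159 163 168 137 135 147 146 147 136 127 125 112 130
  133 128 142 131 146 179]
 [167 167 152 141 147 146 170 154 146 169 152 145 168 169 169 169 169 169
  167 168 167 151 144 167]]
```

View pics/w4c.png

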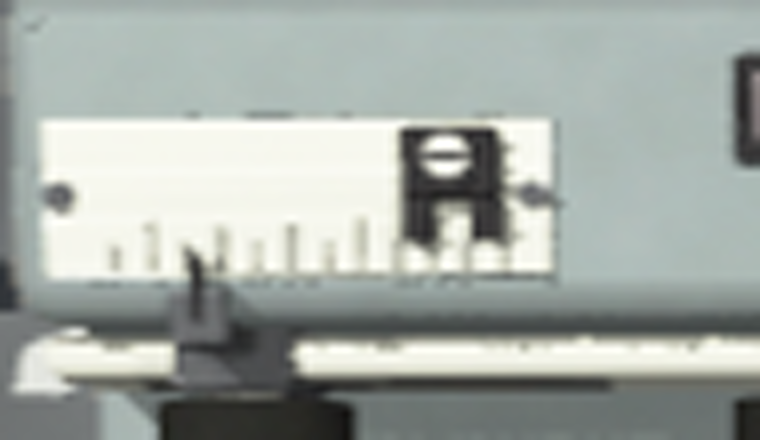

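Notch mouth: centre about column 261.3, row 124. Needle tip: about (229,127). Now work out the distance and check the wheel position.

Run:
```python
from h import *
d=np.load('w4.npz'); f=d['f'];K,R,t=d['K'],d['R'],d['t']
q=lambda u,v,z:onz(K,R,t,(u,v),z)
ex=np.array([np.cos(np.radians(-44.2)),np.sin(np.radians(-44.2)),0]); ey=np.array([-ex[1],ex[0],0])
a,b=q(207,136.5,.059),q(328,138,.059); print('cover edge az',np.degrees(np.arctan2(*(a-b)[1::-1])))
print('gap mm',(q(229,127,.064)-q(261.3,124,.064))@ex*1e3)
a,b=q(307.5,146,.047),q(307.5,222,.047); m=(a+b)/2; print('fixed mid',m,np.linalg.norm(a-b))
g=f.astype(int).sum(2)//3
print(g[228:262,272:308:1][::2,::2])
for u,v in [(279,240),(305,240),(279,256),(305,256),(292,246)]: print((u,v),q(u,v,.07).round(4))
```

```text
cover edge az -45.45834556846862
gap mm 36.47057465979408
fixed mid [0.40821915 0.24083472 0.047     ] 0.09130963610814405
[[245 245 245 245 245 245 245 243 239 205 233 234 228 225 219 134 222 245]
 [212 212 211 211 210 210 205 199 186 235 247 246 247 244 239 163 179 220]
 [ 99  97  96  95  93  93  94 102 101 182 225 217 220 220 207 126 111 121]
 [131 134 135 135 137 138 138 139 139 139 141 142 142 142 144 145 145 147]
 [223 223 223 223 224 223 224 224 224 224 224 224 224 224 225 225 225 208]
 [220 219 219 219 218 218 218 218 218 218 218 219 219 219 218 218 218 177]
 [ 94  92  94  65  52  45  45  45  56  56  50 169 219 133  59  45  50  44]
 [ 93  93 116  74  58  57  57  57  58  58  57  57  57  57  57  55  56  38]
 [124 121 121 175 125  98  90  68  61  55  55  60  57  58  61  67  78  50]
 [140 135 146 184 182 173 177 179 157 142 184 174 123 170 190 165 144  50]
 [142 139 147 184 171 171 168 169 153 167 204 190 137 188 190 165 140  49]
 [146 145 158 185 171 159 170 172 146 168 214 190 150 189 191 165 136  19]
 [148 147 152 185 170 166 171 173 153 169 213 190 153 186 190 161 136  18]
 [151 149 155 180 171 166 170 172 151 168 214 190 152 187 181 160 116  19]
 [ 66  64  64  71  72  65  62  67  69  73  74  70  53  71  80  65  33  31]
 [ 36  37  36  37  36  37  37  37  36  37  37  38  37  36  37  38  38  36]
 [ 37  36  37  35  37  37  37  38  37  37  37  37  37  37  37  38  38  33]]
(279, 240) [0.4749 0.2628 0.07  ]
(305, 240) [0.4537 0.2838 0.07  ]
(279, 256) [0.4884 0.2759 0.07  ]
(305, 256) [0.4671 0.2971 0.07  ]
(292, 246) [0.4693 0.2782 0.07  ]
```

Run:
```python
from h import *
d=np.load('w4.npz');K,R,t=d['K'],d['R'],d['t']
ex=np.array([np.cos(np.radians(-44.5)),np.sin(np.radians(-44.5)),0]); ey=np.array([-ex[1],ex[0],0])
l=onz(K,R,t,(277.5,250),.046); i=onz(K,R,t,(292,245.5),.07)
tp=np.array([.4708,.2832,0])
print('C',-R.T@t,'x from left edge',l@ex-.024,'top x',tp@ex,'| y inner+9mm',i@ey+.009,'top y',tp@ey)
T=np.load('top1.npz'); print('needle-view check', [proj(T['K'],T['R'],T['t'],p) for p in ([.4708,.2832,.07],)])
cx,cy=(l@ex-.024+tp@ex)/2,(i@ey+.009+tp@ey)/2; c=cx*ex+cy*ey; print('wheel',c)
plan(down(225.5),c+ex*.013+ey*.001+[0,0,.100])
```

```text
C [0.37973734 0.23876124 0.42670244] x from left edge 0.13610381464579496 top x 0.1373008078120709 | y inner+9mm 0.5358149696358107 top y 0.531980608832834
needle-view check [array([285.0931993 , 183.98823697])]
wheel [0.47171689 0.28498692 0.        ]
t 15.35 rotvec tool [ 0.    -0.203 -0.004] shift tool-now mm [-79.3 -46.  159.8] shift tool-after mm [-45.2 -46.1 172.5]
```

```bash
python3 -m jog '[[[0,-0.068,-0.001],[0,0,0],0],[[0,-0.068,-0.001],[0,0,0],0],[[0,-0.067,-0.002],[0,0,0],0],[[0,0,0],[-22,-23,0],0],[[0,0,0],[-23,-23,0],0],[[0,0,0],[0,0,35],0],[[0,0,0],[0,0,35],0],[[0,0,0],[0,0,35],0],[[0,0,0],[0,0,35],0],[[0,0,0],[0,0,31],0]]' 
python3 -m jog '[[[0,0,0],[0,0,0],0],[[0,0,0],[0,0,0],0],[[0,0,0],[0,0,2],0],[[0,0,0],[0,0,1],0],[[0,0,0],[0,0,1],0],[[0,0,0],[0,0,0],0],[[0,0,0],[0,0,0],0],[[0,0,0],[0,0,0],0],[[0,0,0],[0,0,0],0],[[0,0,0],[0,0,0],0]]'
python3 -c "
from h import *
ex=np.array([np.cos(np.radians(-44.5)),np.sin(np.radians(-44.5)),0]); ey=np.array([-ex[1],ex[0],0])
o=env.get_obs();print(np.round(o['joints'],1));plan(down(225.5),np.array([.4717,.2850,.092])+ex*.013+ey*.001)"
```

```text
time_s: 16.18
position: [0.4808, 0.2761, 0.0993]
tcp_rot: [[-0.701, -0.713, -0.001], [-0.713, 0.701, -0.001], [0.001, 0.001, -1.0]]
contact_force: [-0.1, 0.7, -0.1]
finger_gap: 0.0005
grasp_force: 0.0
time_s: 17.02
position: [0.4814, 0.2765, 0.0976]
tcp_rot: [[-0.701, -0.713, -0.0], [-0.713, 0.701, 0.0], [0.0, 0.0, -1.0]]
contact_force: [0.6, 0.4, 0.3]
finger_gap: 0.0002
grasp_force: 0.0
[-54.7  14.5  25.1 107.3  -7.1  59.7 108.8]
t 17.0167 rotvec tool [ 0. -0.  0.] shift tool-now mm [-0.2 -0.1  5.6] shift tool-after mm [-0.2 -0.1  5.6]
```

```bash
python3 -m jog '[[[0,0,0],[0,7,0],0],[[0,0,0],[0,6,0],0],[[0,0,0],[0,0,3],0],[[0,0,0],[0,0,2],0],[[0,0,0],[0,0,0.5],0],[[0,0,0],[0,0,0.5],0],[[0,0,0],[0,0,0],0],[[0,0,0],[0,0,0],0],[[0,0,0],[0,0,0],0],[[0,0,0],[0,0,0],0]]' | sed -n '1,2p;4p'
python3 -m jog '[[[0,0,0],[0,0,0.5],0],[[0,0,0],[0,0,0.5],0],[[0,0,0],[0,0,0],0],[[0,0,0],[0,0,0],0],[[0,0,0],[0,0,0],0],[[0,0,0],[0,0,0],0],[[0,0,0],[0,0,0],0],[[0,0,0],[0,0,0],0],[[0,0,0],[0,0,0],0],[[0,0,0],[0,0,0],0]]'| sed -n '1,2p;4p'
```

```text
time_s: 17.85
position: [0.4721, 0.2859, 0.0923]
contact_force: [-2.8, -1.4, 6.4]
time_s: 18.68
position: [0.4723, 0.2858, 0.0922]
contact_force: [-3.5, -1.8, 12.7]
```

```bash
python3 -m jog '[[[0,0,0],[0,0,-0.8],0],[[0,0,0],[0,4,0],0],[[0,0,0],[0,4,0],0],[[0,0,0],[0,4,0],0],[[0,0,0],[0,0,-6],0],[[0,0,0],[0,-25,0],0],[[0,0,0],[0,0,4],0],[[0,0,0],[0,0,2],0],[[0,0,0],[0,0,0],0],[[0,0,0],[0,0,0],0]]' | sed -n '1,2p;4p'
python3 -m jog '[[[0,0,0],[0,4,0],0],[[0,0,0],[0,4,0],0],[[0,0,0],[0,4,0],0],[[0,0,0],[0,4,0],0],[[0,0,0],[0,4,0],0],[[0,0,0],[0,4,0],0],[[0,0,0],[0,0,0],0],[[0,0,0],[0,0,0],0],[[0,0,0],[0,0,0],0],[[0,0,0],[0,0,0],0]]'| sed -n '1,2p;4p'
python3 - <<'E'
from h import *
f,K,R,t=cam('top'); np.savez('top2.npz',f=f,K=K,R=R,t=t)
g,K2,R2,t2=cam('wrist'); np.savez('w5.npz',f=g,K=K2,R=R2,t=t2)
print([proj(K2,R2,t2,p) for p in ([.4286,.138,.064],[.39,.151,.064],[.4245,.1425,.064])])
a=cv2.resize(f[160:230,300:400],None,fx=5,fy=5,interpolation=cv2.INTER_CUBIC)
b=cv2.resize(g[0:240,120:400],None,fx=1,fy=1); p=np.zeros((600,500,3),np.uint8); p[:350]=a; p[350:590,:280]=b; save('m.png',p)
E
```

```text
time_s: 19.52
position: [0.4815, 0.276, 0.0913]
contact_force: [1.6, -2.5, 4.6]
time_s: 20.35
position: [0.4632, 0.2948, 0.0915]
contact_force: [-3.4, 0.5, 4.6]
[array([136.10002029, -22.87930511]), array([212.72958841, -70.12381427]), array([149.62009978, -21.99845521])]
```

View pics/m.png

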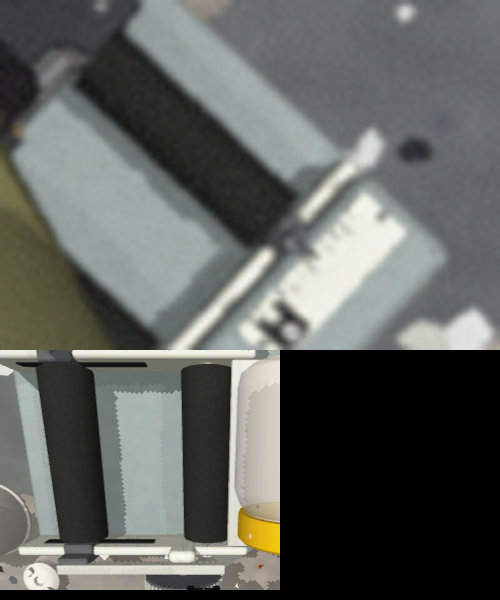

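The sliding roller has moved. Needle and clip are visible from the top camera, and both rollers from the wrist camera. I'll quantify the roller separation from the wrist images and keep rolling.

```bash
cat >> h.py <<'E'
EX=np.array([np.cos(np.radians(-44.5)),np.sin(np.radians(-44.5)),0]); EY=np.array([-EX[1],EX[0],0])
def sep(f,K,R,t,ys=(-.02,0,.02)):
    # axis separation of rollers, via bisected tangent rays in the plane of constant mill y
    out=[]; m=f.max(2)<60; mid=np.array([.408,.239,.047])
    for y in ys:
        S=np.linspace(-.03,.125,1200); uv=np.array([proj(K,R,t,mid+EY*y+EX*s) for s in S])
        ok=(uv[:,0]>=0)&(uv[:,0]<639)&(uv[:,1]>=0)&(uv[:,1]<399)
        val=np.zeros(len(S),bool); u=uv[ok].round().astype(int); val[ok]=m[u[:,1],u[:,0]]
        r=np.flatnonzero(val); g=[x for x in np.split(r,np.flatnonzero(np.diff(r)>4)+1) if S[x[-1]]-S[x[0]]>.018]
        C=-R.T@t; c0=(C-mid)@EX; hc=C[2]-.047; ax=[]
        for x in g:
            a,b=[np.arctan2(S[k]-c0,hc) for k in (x[0],x[-1])]; ax.append(c0+np.tan((a+b)/2)*(C[2]-.034))
        out.append(np.round(np.array(ax)*1e3,1).tolist())
    return out
E
python3 - <<'E'
from h import *
for n in('w4','w5'):
    d=np.load(n+'.npz'); print(n,sep(d['f'],d['K'],d['R'],d['t']))
d1,d2=np.load('top1.npz'),np.load('top2.npz')
print(sep(d1['f'],d1['K'],d1['R'],d1['t'],(0,)),sep(d2['f'],d2['K'],d2['R'],d2['t'],(-.02,0)))
E
```

```text
w4 [[-0.1, 85.6], [-0.5, 85.6], [-0.3, 85.8]]
w5 [[-0.9, 76.9], [-1.0, 77.1], [-1.0, 77.0]]
[[-0.5, 86.1]] [[77.1], [76.9]]
```

```bash
for i in 1; do
python3 -m jog '[[[0,0,0],[0,0,-6],0],[[0,0,0],[0,-24,0],0],[[0,0,0],[0,0,4],0],[[0,0,0],[0,0,2],0],[[0,0,0],[0,4,0],0],[[0,0,0],[0,4,0],0],[[0,0,0],[0,4,0],0],[[0,0,0],[0,4,0],0],[[0,0,0],[0,4,0],0],[[0,0,0],[0,4,0],0]]' | sed -n '1,2p;4p'; done
python3 -m jog '[[[0,0,0],[0,0,-6],0],[[0,0,0],[0,-24,0],0],[[0,0,0],[0,0,4],0],[[0,0,0],[0,0,2],0],[[0,0,0],[0,4,0],0],[[0,0,0],[0,4,0],0],[[0,0,0],[0,4,0],0],[[0,0,0],[0,4,0],0],[[0,0,0],[0,4,0],0],[[0,0,0],[0,4,0],0]]' | sed -n '1,2p;4p'
python3 -m jog '[[[0,0,0],[0,0,-6],0],[[0,0,0],[0,-24,0],0],[[0,0,0],[0,0,4],0],[[0,0,0],[0,0,2],0],[[0,0,0],[0,4,0],0],[[0,0,0],[0,4,0],0],[[0,0,0],[0,4,0],0],[[0,0,0],[0,4,0],0],[[0,0,0],[0,4,0],0],[[0,0,0],[0,4,0],0]]' | sed -n '1,2p;4p'
python3 -c "
from h import *
print(sep(*cam('wrist')),sep(*cam('top'),(-.02,0)))"
```

```text
time_s: 21.28
position: [0.4641, 0.2936, 0.0917]
contact_force: [1.2, -1.5, 1.7]
time_s: 22.12
position: [0.4639, 0.2938, 0.0917]
contact_force: [0.0, -0.6, 1.6]
time_s: 22.95
position: [0.4638, 0.2939, 0.0917]
contact_force: [0.2, -0.2, 1.3]
[[-1.3, 58.0], [-1.4, 58.2], [-1.1, 57.9]] [[58.1], [58.2]]
```

```bash
python3 -m jog '[[[0,0,0],[0,0,-6],0],[[0,0,0],[0,-24,0],0],[[0,0,0],[0,0,4],0],[[0,0,0],[0,0,2],0],[[0,0,0],[0,4,0],0],[[0,0,0],[0,4,0],0],[[0,0,0],[0,4,0],0],[[0,0,0],[0,4,0],0],[[0,0,0],[0,4,0],0],[[0,0,0],[0,4,0],0]]' | sed -n '1,2p;4p'
python3 -m jog '[[[0,0,0],[0,0,-35],0],[[0,0,0],[0,0,-35],0],[[0,0,0],[0,0,-35],0],[[0,0,0],[35,10,-10],0],[[0,0.07,0],[15,11,0],0],[[0,0.07,0],[0,0,0],0],[[0,0.07,0],[0,0,0],0],[[0,0,0],[0,0,0],0],[[0,0,0],[0,0,0],0],[[0,0,0],[0,0,0],0]]' | sed -n '1,2p;4p'
python3 - <<'E'
from h import *
f,K,R,t=cam('wrist'); np.savez('w6.npz',f=f,K=K,R=R,t=t); print(sep(f,K,R,t))
u=proj(K,R,t,(.39,.151,.064)); print(u); u=u.round().astype(int)
g=f.astype(int).sum(2)//3; np.set_printoptions(linewidth=200)
print(u[0]-16,u[1]-14); print(g[u[1]-14:u[1]+26,u[0]-16:u[0]+20])
E
```

```text
time_s: 23.88
position: [0.4639, 0.2936, 0.0917]
contact_force: [0.6, -1.5, 0.6]
time_s: 24.72
position: [0.4139, 0.2723, 0.2057]
contact_force: [0.4, -0.0, -0.2]
[[-0.4, 51.4], [-0.3, 51.8], [-0.2, 51.3]]
[249.08638319 112.75440972]
233 99
[[179 180 179 ... 178 178 179]
 [180 180 179 ... 179 178 178]
 [180 180 179 ... 178 178 178]
 ...
 [ 78  77  77 ...  78  77  77]
 [122 123 117 ... 129 123 118]
 [204 214 168 ... 233 215 205]]
```

Run:
```python
from h import *
d=np.load('w6.npz'); f=d['f']; g=f.astype(int).sum(2)//3
for r in range(98,140): print(r,' '.join('%3d'%v for v in g[r,228:274]))
```

```text
98 179 179 178 178 178 179 180 180 180 179 179 178 177 177 177 177 176 177 176 177 177 177 178 178 178 178 178 177 178 177 179 179 178 179 180 179 179 179 179 178 179 180 180 180 179 178
99 179 179 179 178 179 179 180 179 180 179 178 178 177 177 177 177 176 177 177 177 177 177 178 178 178 178 177 177 177 178 178 178 178 179 179 179 179 179 178 178 179 180 180 180 179 178
100 179 179 180 180 180 180 180 179 178 178 177 177 177 177 177 178 177 177 177 177 177 178 179 179 179 177 178 177 176 176 177 177 177 178 178 178 178 179 179 178 178 179 179 179 178 178
101 178 179 179 179 180 180 180 179 178 178 177 177 177 178 177 177 177 177 177 177 178 178 179 179 179 179 178 177 177 177 176 177 177 177 177 178 178 179 178 178 178 178 179 179 179 178
102 180 180 181 181 180 179 180 178 177 178 177 177 177 178 178 178 177 178 177 178 179 178 179 179 178 177 178 176 176 177 176 176 177 177 177 177 176 178 177 177 177 178 178 179 179 178
103 183 187 187 188 172 167 187 172 165 185 185 182 181 185 186 186 185 185 185 186 186 187 187 188 172 166 187 172 167 187 186 186 186 185 186 173 163 178 178 17
[... 6093 characters left out ...]
  75  70  83 106 107 108 108 108 109 109 109  87  45  44  49  63  72  72  69  64  57  60  73  77  77  77  78  77  77  76  76  77  77  77
137 119 117 120 120 118 122 123 117 122 120 110 115 116 101  84  80  74  76  74  70  72  76  75  61  43  44  52  68  76  76  75  68  76 101 115 120 120 124 129 123 118 126 126 121 126 126
138 215 167 204 214 168 204 214 168 197 202 154 191 200 134 109 100  86  64  53  51  52  52  49  44  43  44  52  67  76  74  75  69 103 152 169 166 165 205 233 215 205 233 215 206 233 215
139 242 241 240 241 240 240 240 240 240 238 233 233 215 183 172 104 105  99  79  58  49  48  47  47  47  46  57  71  76  76  75  69 143 225 241 225 216 241 241 241 241 241 241 241 241 241
```

Needle tip is at about column 245.8 and the notch centre at about 247.9, so roughly 2.1 mm is left, which is 8.5 mm at the rim. Going back to the wheel.

```bash
python3 -c "
from h import *
plan(down(225.5),np.array([.4717,.2850,.098])+EX*.005+EY*.001)"
```

```text
t 24.7667 rotvec tool [ 0.001 -0.21  -0.   ] shift tool-now mm [-72.1 -37.2  95. ] shift tool-after mm [-50.7 -37.1 108. ]
```

```bash
python3 -m jog '[[[0,-0.07,0],[0,0,0],0],[[0,-0.07,0],[0,0,0],0],[[0,-0.07,0],[0,0,0],0],[[0,0,0],[-25,-18,0],0],[[0,0,0],[-25,-19,0],0],[[0,0,0],[0,0,36],0],[[0,0,0],[0,0,36],0],[[0,0,0],[0,0,36],0],[[0,0,0],[0,0,0],0],[[0,0,0],[0,0,0],0]]' | sed -n '1,2p;4p'
python3 -m jog '[[[0,0,0],[0,0,4],0],[[0,0,0],[0,0,2],0],[[0,0,0],[0,0,0.6],0],[[0,0,0],[0,0,0],0],[[0,0,0],[0,3,0],0],[[0,0,0],[0,3,0],0],[[0,0,0],[0,2.5,0],0],[[0,0,0],[0,0,0],0],[[0,0,0],[0,0,0],0],[[0,0,0],[0,0,0],0]]' | sed -n '1,2p;4p'
python3 -c "
from h import *
print(sep(*cam('wrist')),sep(*cam('top'),(-.02,0)))"
```

```text
time_s: 25.6
position: [0.4748, 0.2812, 0.0978]
contact_force: [0.2, 0.4, 0.1]
time_s: 26.43
position: [0.4695, 0.2887, 0.0923]
contact_force: [0.0, -0.2, 5.8]
[[-1.2, 49.8], [-1.2, 49.7], [-1.3, 49.5]] [[49.7], [49.8]]
```

```bash
python3 -m jog '[[[0,0,0],[0,0,-35],0],[[0,0,0],[0,0,-35],0],[[0,0,0],[0,0,-35],0],[[0,0,0],[35,15,-10],0],[[0,0.07,0],[15,14,0],0],[[0,0.07,0],[0,0,0],0],[[0,0.07,0],[0,0,0],0],[[0,0,0],[0,0,0],0],[[0,0,0],[0,0,0],0],[[0,0,0],[0,0,0],0]]' | sed -n '1,2p;4p'
python3 - <<'E'
from h import *
f,K,R,t=cam('wrist'); np.savez('w7.npz',f=f,K=K,R=R,t=t); print(sep(f,K,R,t))
g=f.astype(int).sum(2)//3
for r in list(range(104,136)): print(r,' '.join('%3d'%v for v in g[r,234:264]))
E
```

```text
time_s: 27.37
position: [0.4138, 0.2725, 0.2062]
contact_force: [-0.1, -0.3, -0.0]
[[-0.6, 49.7], [-0.5, 49.7], [-0.4, 50.1]]
104 245 245 245 245 245 245 245 243 242 242 243 242 243 243 243 243 243 243 244 243 243 244 245 246 246 246 246 246 247 228
105 243 243 243 243 243 243 222 121  49  47  47  54  71  83  75  58  48  48  49  48  71 149 226 244 243 244 243 243 245 226
106 243 243 242 242 242 240 199  57  61  61  70 125 211 239 223 147  69  60  61  61  53  32 179 243 244 244 244 244 245 225
107 242 242 242 242 242 240 198  57  61  62 144 224 239 237 236 219 137  48  60  61  53  31 120 217 243 244 244 244 245 226
108 242 242 242 242 242 242 209  54  61  78 153 201 201 200 197 198 161  58  48  60  53  32 119 176 217 243 243 243 245 222
109 242 242 242 242 242 240 197  53  58  77  91  82  82  82  83  82  98  95  60  60  53  34 118 179 219 243 243 243 245 226
110 243 243 243 243 243 241 198  54  58  55 169 234 235 235 234 233 201  94  60  61  54  35 120 217 243 244 244 244 245 227
111 246 246 246 246 246 246 219  83  58  58 115 198 232 232 232 214 135  62  59  60  54  35 124 183 224 24
[... 2293 characters left out ...]
 132 112 110  93  59  88 114 114  96 110 150 150 151 151 151 151 151 150 150 150
131 140 139 139 139 139 139 139 141 138 135 126 111 110  93  61  84 110 110  94  86 124 140 142 141 140 141 140 140 141 140
132 130 130 129 129 130 130 130 130 128 125 120 110 109  91  60  72  96 109  93  84 106 117 130 132 131 131 131 131 131 131
133 110 110 110 110 110 110 111 109 107 108 109 109 108  91  58  72  96 109  93  78  95  96 102 111 111 111 112 111 110 111
134  85  89  88  88  88  88  88  88  87  85  96 110 109  93  64  75  98 109  96  71  76  82  82  84  88  89  88  87  88  88
135  73  73  73  73  72  73  73  73  72  73  92 110 111 110 111 111 112 112  97  62  48  58  68  72  73  72  72  68  68  72
```

Needle is at about column 248.1 and the notch centre at about 247.8, so the needle is in the notch. Now locate the jar and plan the push.

Run:
```python
from h import *
d=np.load('w7.npz');f,K,R,t=d['f'],d['K'],d['R'],d['t']
m=((f[...,0]>150)&(f[...,2]<90)&(f[...,1]>100)).astype(np.uint8); m[:,:300]=0;m[:,420:]=0;m[240:]=0
ys,xs=np.nonzero(m); print('lid px',xs.min(),xs.max(),ys.min(),ys.max())
mid=np.array([.408,.239,0]); C=-R.T@t
v=(ys.min()+ys.max())/2
a,b=[(onz(K,R,t,(u,v),.078)-C) for u in (xs.min()-.5,xs.max()+.5)]
ang=[np.arctan2(w@EX,-w[2]) for w in (a,b)]; ax=C@EX+np.tan(np.mean(ang))*(C[2]-.078)-mid@EX
print('jar x rel driven mm',ax*1e3,'lid y mm',[(onz(K,R,t,(xs.mean(),w),.1)-mid)@EY*1e3 for w in (ys.min(),ys.max())])
tgt=mid+EX*(ax-.031-.0095-.010)+EY*(-.002)+[0,0,.20]; print(tgt)
plan(down(135.5),tgt)
```

```text
lid px 321 382 41 239
jar x rel driven mm -44.07062983020174 lid y mm [np.float64(-124.60628765191053), np.float64(34.43676159533077)]
[0.33914564 0.30385893 0.2       ]
t 27.4167 rotvec tool [-0.164 -0.165  1.564] shift tool-now mm [27.8 75.3 12.6] shift tool-after mm [ 75.4 -29.8   6.5]
```

```bash
python3 -m jog '[[[0,-0.105,0],[0,0,0],0.55],[[0,-0.105,0],[0,0,0],0.55],[[0,0,0],[15,38,0],0.55],[[0,0,0],[15,38,0],0.55],[[0,0,0.112],[0,0,0],0.55],[[0,0,0.112],[0,0,0],0.55],[[0,0,0.112],[0,0,0],0.55],[[0,0,0.112],[0,0,0],0.55],[[0,0,0.112],[0,0,0],0.55],[[0,0,0.112],[0,0,0],0.55]]' | sed -n '1,2p;4p'
python3 -m jog '[[[0,0,0.112],[0,0,0],0.55],[[0,0,0.112],[0,0,0],0.55],[[0,0,0.112],[0,0,0],0.55],[[0,0,0.112],[0,0,0],0.55],[[0,0,0.112],[0,0,0],0.55],[[0,0,0.112],[0,0,0],0.55],[[0,0,0.112],[0,0,0],0.55],[[0,0,0.112],[0,0,0],0.55],[[0,0,0],[0,0,0],0.55],[[0,0,0],[0,0,0],0.55]]' | sed -n '1,2p;4,5p'
python3 -c "
from h import *
print(np.round(env.get_obs()['joints'],1)); plan(down(135.5),[.3391,.3039,.091])"
```

```text
time_s: 28.25
position: [0.3385, 0.304, 0.207]
contact_force: [-0.2, -0.1, -0.8]
time_s: 29.08
position: [0.3387, 0.3041, 0.2069]
contact_force: [-0.6, 0.1, -0.4]
finger_gap: 0.048
[-62.   -4.8  16.1 113.    1.3  71.6  -0.7]
t 29.0833 rotvec tool [ 0.001 -0.001  0.005] shift tool-now mm [-6.000e-01  1.000e-01  1.159e+02] shift tool-after mm [-5.000e-01  1.000e-01  1.159e+02]
```

```bash
python3 -m jog '[[[0,0,0],[0,0,25],0.55],[[0,0,0],[0,0,25],0.55],[[0,0,0],[0,0,25],0.55],[[0,0,0],[0,0,20],0.55],[[0,0,0],[0,0,20],0.55],[[0,0,0],[-2,0,0],0.55],[[0,0,0],[-2,0,0],0.55],[[0,0,0],[-2,0,0],0.55],[[0,0,0],[-2,0,0],0.55],[[0,0,0],[-2,0,0],0.55]]' | sed -n '1,2p;4,5p'
python3 -m jog '[[[0,0,0],[-2,0,0],0.55],[[0,0,0],[-2,0,0],0.55],[[0,0,0],[-2,0,0],0.55],[[0,0,0],[-2,0,0],0.55],[[0,0,0],[-2,0,0],0.55],[[0,0,0],[-2,0,0],0.55],[[0,0,0],[-2,0,0],0.55],[[0,0,0],[-2,0,0],0.55],[[0,0,0],[-2,0,0],0.55],[[0,0,0],[-2,0,0],0.55]]' | sed -n '1,2p;4,5p'
python3 - <<'E'
from h import *
f,K,R,t=cam('top'); np.savez('top3.npz',f=f,K=K,R=R,t=t)
m=((f[...,0]>150)&(f[...,2]<90)&(f[...,1]>100)); m[:150]=0;m[290:]=0;m[:,:250]=0;m[:,400:]=0
ys,xs=np.nonzero(m); print(len(xs), (onz(K,R,t,(xs.mean(),ys.mean()),.1)-[.408,.239,0])@EX*1e3 if len(xs) else None)
E
```

```text
time_s: 29.92
position: [0.3466, 0.2982, 0.0931]
contact_force: [-0.8, -0.2, -0.1]
finger_gap: 0.0477
time_s: 30.75
position: [0.3602, 0.2834, 0.0916]
contact_force: [-0.3, 0.7, 1.0]
finger_gap: 0.048
128 -15.738054265846968
```

```bash
python3 -m jog '[[[0,0,0],[-2,0,0],0.55],[[0,0,0],[-2,0,0],0.55],[[0,0,0],[-2,0,0],0.55],[[0,0,0],[-2,0,0],0.55],[[0,0,0],[-2,0,0],0.55],[[0,0,0],[-2,0,0],0.55],[[0,0,0],[-2,0,0],0.55],[[0,0,0],[-2,0,0],0.55],[[0,0,0],[-2,0,0],0.55],[[0,0,0],[-2,0,0],0.55]]' | sed -n '1,2p;4,5p'
python3 - <<'E'
from h import *
f,K,R,t=cam('top')
m=((f[...,0]>150)&(f[...,2]<90)&(f[...,1]>100)); m[:150]=0;m[290:]=0;m[:,:250]=0;m[:,400:]=0
ys,xs=np.nonzero(m); print(len(xs), (onz(K,R,t,(xs.mean(),ys.mean()),.1)-[.408,.239,0])@EX*1e3 if len(xs) else None)
E
```

```text
time_s: 31.63
position: [0.3746, 0.2695, 0.0917]
contact_force: [-0.1, 1.5, 0.4]
finger_gap: 0.0478
124 4.473682081014489
```

```bash
python3 -m jog '[[[0,0,0],[-1.5,0,0],0.55],[[0,0,0],[-1.5,0,0],0.55],[[0,0,0],[-1.5,0,0],0.55],[[0,0,0],[-1.5,0,0],0.55],[[0,0,0],[-1.5,0,0],0.55],[[0,0,0],[-1,0,0],0.55],[[0,0,0],[0,0,0],0.55],[[0,0,0],[0,0,0],0.55],[[0,0,0],[0,0,0],0.55],[[0,0,0],[0,0,0],0.55]]' | sed -n '1,2p;4,5p'
python3 - <<'E'
from h import *
f,K,R,t=cam('top')
m=((f[...,0]>150)&(f[...,2]<90)&(f[...,1]>100)); m[:150]=0;m[290:]=0;m[:,:250]=0;m[:,400:]=0
ys,xs=np.nonzero(m); print(len(xs), (onz(K,R,t,(xs.mean(),ys.mean()),.1)-[.408,.239,0])@EX*1e3 if len(xs) else None)
E
```

```text
time_s: 32.52
position: [0.3804, 0.2638, 0.0917]
contact_force: [0.1, -0.1, -0.7]
finger_gap: 0.0478
182 28.580575716451577
```

The jar dropped in. I'll retreat and check.

```bash
python3 -m jog '[[[0,0,0],[10,0,0],0.55],[[0,0,0],[20,0,0],0.55],[[0,0,0],[20,0,0],0.55],[[0,0,0],[0,0,-30],0.55],[[0,0,0],[0,0,-35],0.55],[[0,0,0],[0,0,-35],0.55],[[0,0,0],[35,0,-10],0.55],[[0,0,0],[30,0,0],0.55],[[0,0,0],[0,0,0],0.55],[[0,0,0],[0,0,0],0.55]]' | sed -n '1,2p;4,5p'
python3 - <<'E'
from h import *
f,K,R,t=cam('top'); g,K2,R2,t2=cam('wrist')
a=cv2.resize(f[140:285,250:400],(600,580),interpolation=cv2.INTER_CUBIC); save('end.png',a)
m=((f[...,0]>150)&(f[...,2]<90)&(f[...,1]>100)); m[:150]=0;m[290:]=0;m[:,:250]=0;m[:,400:]=0
ys,xs=np.nonzero(m); print((onz(K,R,t,(xs.mean(),ys.mean()),.095)-[.408,.239,0])@EX*1e3)
E
```

```text
time_s: 33.4
position: [0.2964, 0.3456, 0.2019]
contact_force: [0.7, -0.1, -0.2]
finger_gap: 0.0482
28.58422931134731
```

View pics/end.png

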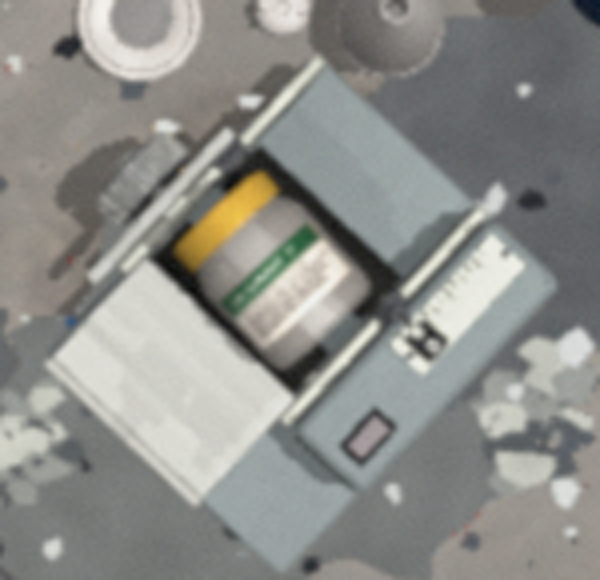

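The jar lies along the rollers. The needle block at about (400,315) lines up along the rollers with the clip at (424,341). The tin lid, air cap and dip cup are where they were.

```bash
python3 -c "
from h import env
print(env.finish_job())"
```

```text
the job is handed in; nothing more can be done
None
```

The job is handed in, with no verdict returned: I set the gap with the wheel alone until the needle was about 0.3 mm from the notch centre. The jar now lies along the rollers, and the lid, cup and air cap look undisturbed in the last picture.

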